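# Fit a driver board under the cover of a control enclosure

## Robot

A 6-joint arm with a two-finger parallel gripper is mounted at the origin on the work surface. World frame = base frame: x ahead of the robot, y to its left, z up, the work surface at z = 0. Lengths are in m, angles in degrees, forces in N, time in s.
With the tool pointing down it reaches from about 0.35 to 0.725 m from the base axis. Payload 4.3 kg.
Tool frame: the origin (TCP) lies at the very end of the fingers, on their centre line; the grasp point (between the pads) lies 19 mm behind it; z points along the fingers, y is the direction in which the jaws open and shut (so a half turn about z gives the same grasp; the last joint's range is limited). The gripper opens to 85 mm and grips with 20 to 120 N. Pads are 22 mm wide; open, the fingers measure 114 mm over their backs; the gripper's body (76 mm by 85 mm) begins 54 mm behind the grasp point. The pads swing forward as they close: fully open they stand 13 mm farther back than shut.
Start: joints at [64.842, 21.618, 4.641, 73.018, 0, 83.68], TCP at [0.186, 0.544, 0.201] pointing down, gripper open.
Joint ranges: [-156.06, 156.06], [-48.1, 94.91], [-58.44, 69.94], [-101.28, 121.22], [-78.64, 73.56], [-180, 180]. Speed limits (degrees/s): [147.25, 147.25, 180, 180, 180, 180].

## Interface

Orientations are given as [roll, pitch, yaw] about the fixed x, y, z axes, in that order (R = Rz(yaw) Ry(pitch) Rx(roll)).
In Python, from bench import r gives the robot as it stands. The module is installed in compiled form; this text tells all that it offers.
- The arm moves only by the tool drive_tool, never from a script. Its argument "motion" is text: rows parted by semicolons, each of 7 numbers parted by spaces: the opening, from 0 (shut) to 1 (fully open), then the shift along the tool's x, y, z scaled (see below), then the turn, a rotation vector about the tool's x, y, z scaled (see below). In form: grip tx ty tz rx ry rz; .... A call has 1 to 12 rows; each row is the pose to reach, as a shift and turn from the pose commanded when the call began, along the tool's axes at that moment; what a row does not reach only later rows make up. The controller multiplies each number of a shift by 0.25 m and each number of a turn by 0.5 rad. A row lasts 1/8 s, in which the tool goes at most 62.5 mm and 10.7 degrees, less where a joint would pass 70% of its speed; a pose out of reach is approached as far as the arm can. A call with a number of a shift or a turn outside -1 to 1 is refused whole. A call with a gripper value outside its range is refused whole. The fingers move at their own pace and stop on an object; "force" is the grip in N (left out, the last holds). Time passes only in rows, so rows that repeat a pose let the fingers close. It gives the time, the measured TCP pose, the force and the opening at its end, in the units of the state.
- r.read_state(): the state, without advancing time (a new reading comes with each control period).
- r.camera(name): name is "side" or "top" or "wrist"; returns the picture (420x560x3 uint8, blue, green, red); there is no depth.
- r.camera_model(name): a dict with "fov_y" (degrees; the focal length in pixels is half the picture's height over the tangent of half this angle, whatever the lens; pixels are square), "cx", "cy" (the principal point, pixels), "R" (3x3) and "t" (3): a world point X has camera coordinates R X + t. Camera axes: x right, y down, z forward; pixel columns grow to the right and rows downward; lengths in m; the calibration is good to about 2 mm. The wrist camera is an equidistant fisheye: a pixel r from the principal point sees the ray r / f radians off the axis. A picture is of the moment at which its call begins: read the wrist's pose just before it. camera_model takes no time and is no camera call; for the wrist camera it gives the pose at the moment of the call.
- r.job_done(): hands the job in, once; it reports no verdict.
The state is a dict: "time": time; "joints": joint angles; "joint_vel": joint speeds; "joint_torque": joint torques, N m; "eef_pos": TCP position; "ee_rot": TCP orientation; "force": force on the tool from outside, world axes, zero at the start; "torque": the same for the moment, N m; "finger_gap": opening from 0.0 (shut) to 1.0 (fully open).
Only numpy, scipy, OpenCV 4.12 (cv2) and the standard library are available. Lean on these libraries where they do the work, as an engineer would, in place of code of your own. Each camera call takes 0.05 s, during which the arm holds its last target.

## Task

Fit the driver board (the longer one, with the upright heat-sink bar) into the open control enclosure. It is longer than the opening, so tip its free end down, feed that end in under the fixed cover, and then lay the board down flat on the enclosure's floor, heat sink up, without dropping it. Then swing the flap fully shut over it; leave the small board, the fan and the screwdriver where they are.

Things in the scene. Friction and masses are not known exactly. Their poses are not given: they have to be found in the camera images.
- driver_board_mid (a point): Driver board: loose flat plate 140 x 80 x 6 mm (green circuit board on aluminium), about 0.24 kg, lying heat sink up. Point: middle of its length and width, 20 mm above its underside. x along its length, y across, z up out of it. The heat sink stands on the +x half; the -x end is the free end (components there to 10 mm high, look only).
- heat_sink (a point): Centre of the driver board's heat sink, an upright finned aluminium bar 40 mm long (x) x 20 mm wide (y), from 6 to 40 mm above the board's underside; at x +22, y 0 mm of the board's middle, 23 mm above its underside. Grip it across its 20 mm width. Axes as the board's.
- enclosure: Grey sheet-metal enclosure fixed to the bench, 162 x 112 x 65 mm; origin: centre of its underside; x along its length away from the robot, z up. Inside: x -77..77, y -52..52 mm, floor at z 4, wall tops at z 61. A fixed cover (z 61..65) hides x -81..-13. In place the board lies flat, its middle near x 0, y 0, heat sink towards +x.
- lip (a point): Middle of the lower edge of the cover's lip, which turns down 3 mm thick along the cover's edge: at x -13, y 0, z 44 mm in the enclosure. The opening runs from here to x +77 mm: only 90 mm, so the board goes in tilted, about 30 degrees or more, its -x end first, under the lip towards -x.
- flap_hinge (a point): Middle of the flap's hinge line, at x +34, y +55, z 65.5 mm in the enclosure's frame; the line runs along the enclosure's x. The point turns with the flap: use its position only.
- flap (a joint): Angle of the flap, a sheet 92 mm (along the hinge) x 110 x 3 mm: 0 = shut, flat over the opening, reaching from the hinge to the enclosure's -y; 1.57 = upright; 2.1 = open stop, leaning out to +y. Its stiff hinge (0.09 N m) holds it where it is left: push it all the way down from its outer (+y) side.
- small_board_mid (a point): Bystander: small loose board 80 x 70 x 6 mm with no heat sink (small parts to 10 mm above it), lying flat; this point is its centre, 3 mm up. Leave it.
- fan_mid (a point): Bystander: loose black cooling fan, 38 x 120 x 120 mm, standing upright on the bench; this point is its centre, 60 mm up; its x axis is the fan's axle. Leave it.
- screwdriver_grip (a point): Bystander: loose screwdriver 170 mm long lying on the bench; this point is on its handle. Leave it.
- carton: Bystander: fixed open cardboard tray 100 x 85 x 35 mm of pin strips; origin at the centre of its underside.
Things that resemble listed ones, but are neither listed nor needed, are in the scene too. Of the things that look like the part that bears driver_board_mid, take the one that is farthest from the robot's base at the start.

How it is judged:
By the outcome, as a careful person would: the job done as asked, in the order asked, and still so for the second after the job is handed in, with the robot touching nothing.
It also fails if it takes over 58 s, if anything falls off the work surface, if the arm or the gripper's body presses on something with over 40 N, if the wrist force passes 120 N, or if a joint passes its speed limit or range.

## Working session

There is one attempt and no reset: what is moved stays moved. The work goes in short steps, Python scripts to look and compute and a tool call to move; the robot and the scene stay as the last step left them, time stands still between calls to the robot, and variables do not carry over. Pictures are saved under pics/ and viewed, and the job is handed in when it is done.

Besides the shell and the picture viewer there is one more tool, called after ">>>" by a JSON object that holds its "api" and its "payload". drive_tool: Moves the arm, as the interface text tells. Shifts and turns lie within -1 to 1; 1 stands for 0.25 m of shift or 0.5 rad of turn. Its arguments: {"type":"object","properties":{"motion":{"type":"string"},"force":{"type":"number"}},"required":["motion"]}

```bash
mkdir -p pics; python3 - <<'E'
from bench import r
import cv2
for n in("top","side","wrist"):
    m=r.camera_model(n);print(n,m)
    cv2.imwrite(f"pics/{n}0.png",r.camera(n))
print(r.read_state())
E
```

```text
top {'fov_y': 50.8950563736315, 'cx': 276.26778140422726, 'cy': 216.67048959253182, 'R': array([[-0.00687994, -0.99982158,  0.01759181],
       [-0.99677042,  0.00544926, -0.08011892],
       [ 0.08000876, -0.01808621, -0.99663007]]), 't': array([-0.14470428,  0.49539771,  1.26713582])}
side {'fov_y': 57.80016485239632, 'cx': 284.2500710090162, 'cy': 214.56406851782154, 'R': array([[ 0.72666487, -0.68676896,  0.01750879],
       [-0.37597185, -0.41888524, -0.82654723],
       [ 0.57498116,  0.59404002, -0.56259499]]), 't': array([-0.44320553,  0.17116311,  0.68722601])}
wrist {'fov_y': 65.70646984690485, 'cx': 284.1864034653524, 'cy': 204.94244460775627, 'R': array([[ 0.32274026,  0.94648597, -0.00174145],
       [ 0.8996264 , -0.30618891,  0.31132089],
       [ 0.29412765, -0.10204244, -0.95030325]]), 't': array([-0.57530216, -0.04128662,  0.38133376])}
{'time': 0.15, 'joints': array([6.48406052e+01, 2.16524901e+01, 4.58097153e+00, 7.30192725e+01,
       4.32812233e-04, 8.36804562e+01]), 'joint_vel': array([-0.06558865, -0.1181393 ,  0.28559968,  0.10523315, -0.0371784 ,
        0.00086796]), 'joint_torque': array([ 1.59841966e-03, -4.64034569e+01,  2.70170903e+01,  1.39116228e-02,
       -1.21762819e-04, -4.30636007e-06]), 'eef_pos': array([0.18543515, 0.54369467, 0.19977657]), 'ee_rot': array([-1.79909808e+02, -1.04238562e-02,  1.61160140e+02]), 'force': array([-0.54907272, -0.0397293 , -0.17828356]), 'torque': array([-0.00983161, -0.02794792, -0.00844085]), 'finger_gap': 0.9977782056116707}
```

View pics/top0.png

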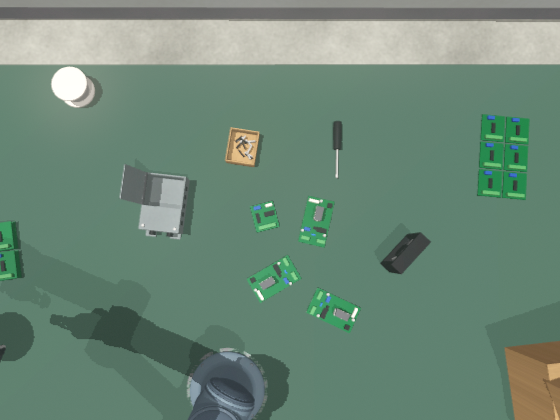

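View pics/side0.png

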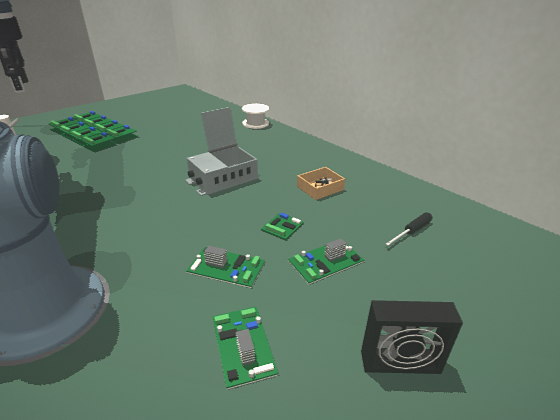

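View pics/wrist0.png

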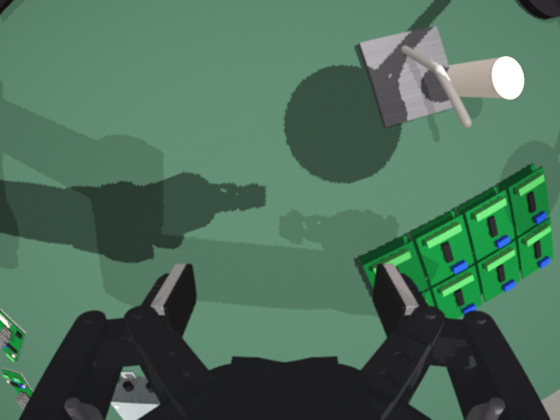

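```bash
cat > h.py <<'E'
import numpy as np, cv2
from bench import r
from scipy.spatial.transform import Rotation as Ro
def foc(m): return 210/np.tan(np.radians(m["fov_y"]/2))
def ray(m,u,v,fish=False):
    f=foc(m);x=(u-m["cx"])/f;y=(v-m["cy"])/f
    if fish:
        th=np.hypot(x,y);s=np.sin(th)/max(th,1e-9);d=np.array([x*s,y*s,np.cos(th)])
    else: d=np.array([x,y,1.])
    R=np.array(m["R"]);return -R.T@m["t"],R.T@d/np.linalg.norm(d)
def onz(m,u,v,z,fish=False):
    o,d=ray(m,u,v,fish);return o+d*(z-o[2])/d[2]
def proj(m,X,fish=False):
    c=np.array(m["R"])@np.asarray(X)+m["t"];f=foc(m)
    if fish:
        rr=np.hypot(c[0],c[1]);th=np.arctan2(rr,c[2]);k=f*th/max(rr,1e-9)
        return m["cx"]+k*c[0],m["cy"]+k*c[1]
    return m["cx"]+f*c[0]/c[2],m["cy"]+f*c[1]/c[2]
def tri(*rs):
    A=np.zeros((3,3));b=np.zeros(3)
    for o,d in rs:
        P=np.eye(3)-np.outer(d,d);A+=P;b+=P@o
    X=np.linalg.solve(A,b);return X,[np.linalg.norm((np.eye(3)-np.outer(d,d))@(X-o)) for o,d in rs]
def crop(img,x0,y0,x1,y1,k,fn):
    cv2.imwrite(fn,cv2.resize(img[y0:y1,x0:x1],None,fx=k,fy=k,interpolation=cv2.INTER_CUBIC))
E
python3 - <<'E'
from h import *
t=cv2.imread("pics/top0.png");s=cv2.imread("pics/side0.png")
crop(t,105,155,205,245,8,"pics/tenc.png");crop(t,280,180,350,260,7,"pics/tbrd.png")
crop(s,175,100,275,200,6,"pics/senc.png");crop(s,275,225,375,290,8,"pics/sbrd.png")
m=r.camera_model("top")
hsv=cv2.cvtColor(t,cv2.COLOR_BGR2HSV)
mask=cv2.inRange(hsv,(55,150,60),(75,255,255));mask[:,430:]=0
mask=cv2.morphologyEx(mask,cv2.MORPH_CLOSE,np.ones((7,7)))
for c in cv2.findContours(mask,0,2)[0]:
    if cv2.contourArea(c)>200:
        b=cv2.minAreaRect(c);print(b,onz(m,*b[0],.006),np.linalg.norm(onz(m,*b[0],.006)[:2]))
        print([onz(m,*p,.006)[:2].round(4).tolist() for p in cv2.boxPoints(b)])
E
```

```text
((333.163330078125, 309.9515686035156), (47.395118713378906, 26.767629623413086), 25.114835739135742) [ 0.22241074 -0.31179788  0.006     ] 0.3829940663457907
[[0.2172, -0.2326], [0.2867, -0.2667], [0.2276, -0.3912], [0.1585, -0.3566]]
((8.168317794799805, 250.18316650390625), (55.92109298706055, 17.81116485595703), 84.2894058227539) [0.40231041 0.63151792 0.006     ] 0.748778034474475
[[0.4809, 0.6684], [0.4858, 0.6174], [0.3244, 0.595], [0.3197, 0.6455]]
```

View pics/tenc.png

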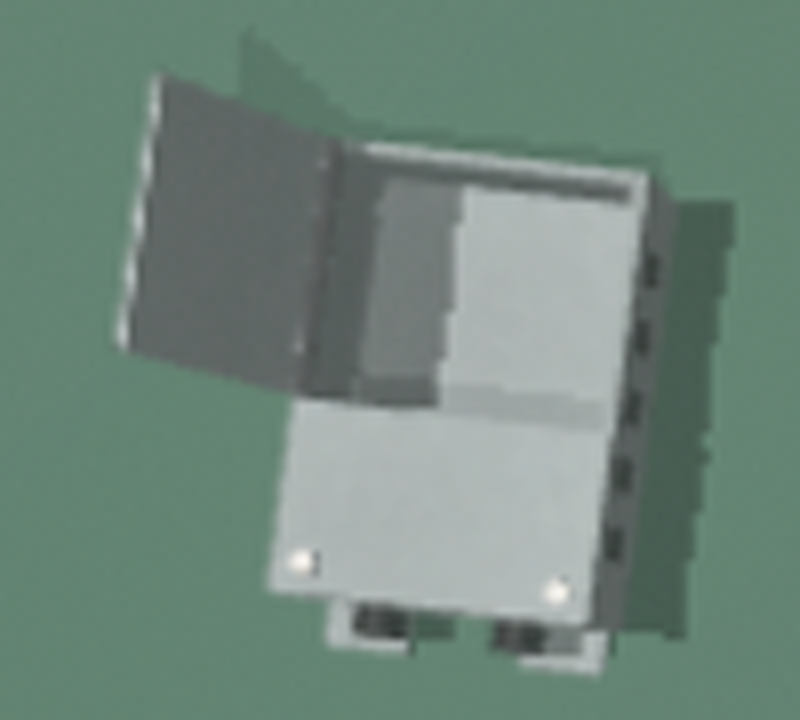

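View pics/tbrd.png

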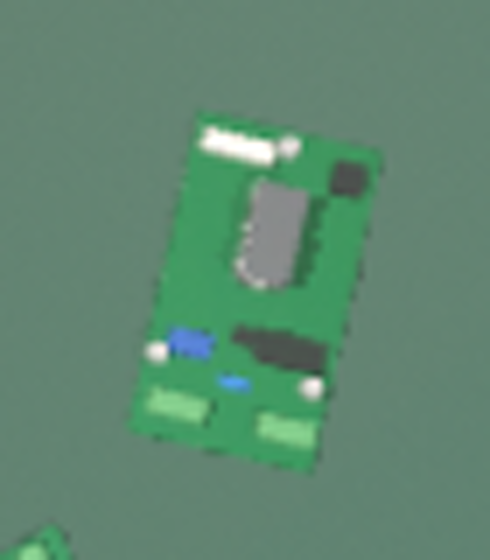

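View pics/senc.png

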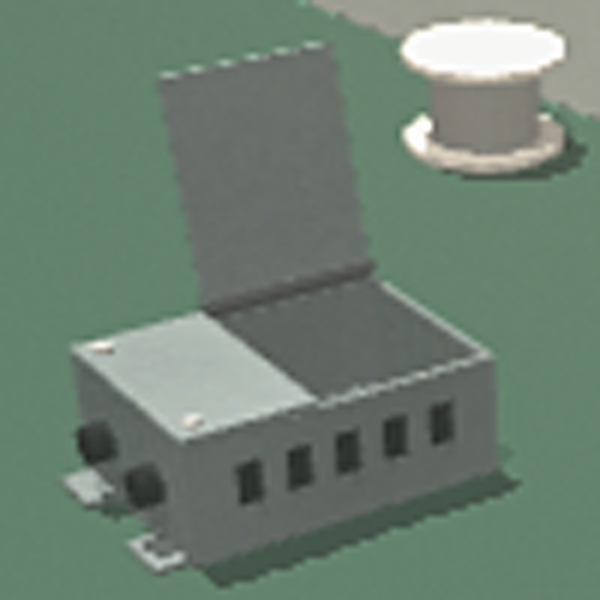

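View pics/sbrd.png

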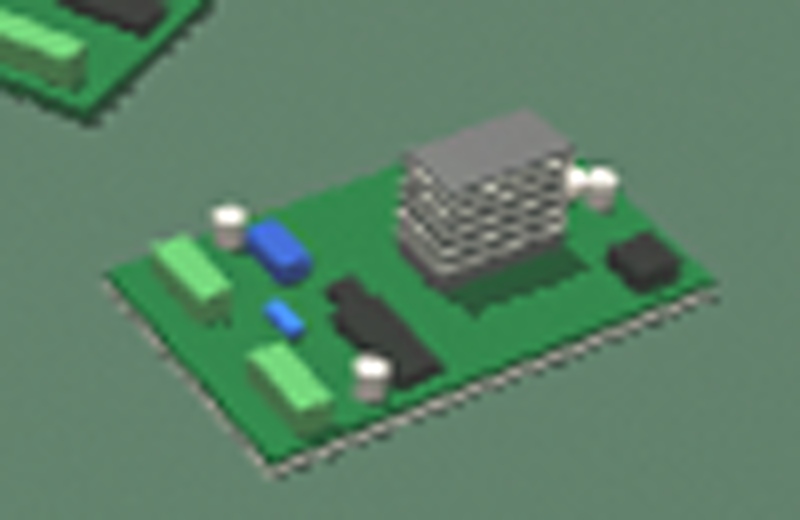

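```bash
python3 - <<'E'
from h import *
from scipy.optimize import least_squares
T=r.camera_model("top");S=r.camera_model("side")
px=lambda p,k,x0,y0:((p[0]+.5)/k-.5+x0,(p[1]+.5)/k-.5+y0)
def fit(obs,x0,name):
    def res(q,full=False):
        c,s=np.cos(q[2]),np.sin(q[2]);o=[]
        for m,uv,P in obs:
            X=[q[0]+c*P[0]-s*P[1],q[1]+s*P[0]+c*P[1],P[2]]
            o.append(np.subtract(proj(m,X),uv))
        return np.ravel(o)
    w=least_squares(res,x0,loss="soft_l1");print(name,w.x[:2].round(4),np.degrees(w.x[2]).round(2));print(res(w.x).reshape(-1,2).round(1).tolist())
b=lambda p:px(p,7,280,180); e=lambda p:px(p,8,105,155)
sb=lambda p:px(p,8,275,225); se=lambda p:px(p,6,175,100)
bt=[(T,b((200,113)),(.07,.04,.006)),(T,b((384,150)),(.07,-.04,.006)),(T,b((313,470)),(-.07,-.04,.006)),(T,b((130,430)),(-.07,.04,.006))]
bs=[(S,sb((103,275)),(-.07,.04,.006)),(S,sb((272,465)),(-.07,-.04,.006)),(S,sb((722,285)),(.07,-.04,.006))]
et=[(T,e((268,590)),(-.081,.056,.065)),(T,e((588,625)),(-.081,-.056,.065)),(T,e((293,400)),(-.013,.056,.065)),(T,e((650,170)),(.081,-.056,.061))]
es=[(S,se((72,350)),(-.081,.056,.065)),(S,se((183,438)),(-.081,-.056,.065)),(S,se((495,352)),(.081,-.056,.061)),(S,se((318,403)),(-.013,-.056,.065)),(S,se((188,565)),(-.081,-.056,0))]
for n,o in(("top",bt),("side",bs),("both",bt+bs)): fit(o,[.45,-.25,0],"board "+n)
for n,o in(("top",et),("side",es),("both",et+es)): fit(o,[.45,.2,0],"enc "+n)
E
```

```text
board top [ 0.4823 -0.2662] -13.02
[[-0.0, -0.6], [-0.0, -0.0], [0.2, 0.4], [-0.2, 0.2]]
board side [ 0.4825 -0.2639] -13.88
[[0.7, 0.1], [-0.1, -0.0], [-0.5, 0.1]]
board both [ 0.4822 -0.2649] -13.6
[[-0.2, -0.7], [-0.3, 0.2], [-0.5, 0.5], [-0.8, -0.0], [0.9, 0.5], [0.3, 0.4], [-0.3, 0.3]]
enc top [0.5344 0.1748] -6.59
[[0.1, 0.0], [-0.0, -0.0], [0.2, -0.3], [-0.3, 0.2]]
enc side [0.5381 0.1808] -7.07
[[-0.2, -0.7], [-0.5, 0.2], [-0.1, 0.5], [-0.0, -0.7], [1.1, 0.4]]
enc both [0.5348 0.1759] -6.75
[[-0.4, -0.2], [-0.5, -0.1], [-0.2, -0.5], [-0.6, 0.2], [-0.3, 0.3], [-0.3, 1.3], [0.1, 1.3], [0.2, 0.3], [1.3, 1.6]]
```

```bash
cat >> h.py <<'E'
def toolR(yaw,tilt=0):
    # tool down with x_t at -X of a frame with yaw (deg); tilt: free end down by tilt about frame's -y
    F=Ro.from_euler('z',yaw,degrees=True)*Ro.from_euler('y',-tilt,degrees=True)
    return F*Ro.from_euler('ZX',[180,180],degrees=True)
def cur():
    s=r.read_state();return s["eef_pos"],Ro.from_euler('xyz',s["ee_rot"],degrees=True),s
def rows(targets,p0=None,R0=None):
    if p0 is None: p0,R0,s=cur();print("t",s["time"],"p",p0.round(4),"rpy",s["ee_rot"].round(2),"F",s["force"].round(1),"gap",round(s["finger_gap"],3))
    for p,R in targets:
        print((R0.inv().apply(np.subtract(p,p0))/.25).round(3),((R0.inv()*R).as_rotvec()/.5).round(3))
E
python3 - <<'E'
from h import *
rows([((.5036,-.2703,.2),toolR(-13.3)),((.5036,-.2703,.2),toolR(-13.3))])
E
```

```text
t 0.15 p [0.1854 0.5437 0.1998] rpy [-1.7991e+02 -1.0000e-02  1.6116e+02] F [-0.5 -0.  -0.2] gap 0.998
[-2.256 -2.671  0.003] [-0.003 -0.001 -0.193]
[-2.256 -2.671  0.003] [-0.003 -0.001 -0.193]
```

>>> {"api": "drive_tool", "payload": {"motion": "0.6 -0.75 -0.89 0 0 0 0;0.6 -0.75 -0.89 0 0 0 0;0.6 -0.75 -0.89 0 0 0 0;0.6 -0.75 -0.89 0 0 0 0;0.6 -0.75 -0.89 0 0 0 0;0.6 -0.75 -0.89 0 0 0 0"}}

```text
time: 0.9
eef_pos: [0.2916, 0.271, 0.2004]
ee_rot: [-180.0, -0.0, 160.9]
force: [-0.5, -0.4, 0.5]
finger_gap: 0.597
```

>>> {"api": "drive_tool", "payload": {"motion": "0.6 -0.75 -0.89 0 0 0 0;0.6 -0.75 -0.89 0 0 0 0;0.6 -0.75 -0.89 0 0 0 0;0.6 -0.75 -0.89 0 0 0 0;0.6 -0.75 -0.89 0 0 0 0;0.6 -0.75 -0.89 0 0 0 0"}}

```text
time: 1.65
eef_pos: [0.3983, 0.0007, 0.2003]
ee_rot: [180.0, 0.0, 160.9]
force: [-0.6, 0.3, -0.4]
finger_gap: 0.599
```

>>> {"api": "drive_tool", "payload": {"motion": "0.6 -0.75 -0.89 0 0 0 -0.193;0.6 -0.75 -0.89 0 0 0 -0.193;0.6 -0.75 -0.89 0 0 0 -0.193;0.6 -0.75 -0.89 0 0 0 -0.193;0.6 -0.75 -0.89 0 0 0 -0.193;0.6 -0.75 -0.89 0 0 0 -0.193;0.6 -0.75 -0.89 0 0 0 -0.193"}}

```text
time: 2.52
eef_pos: [0.5027, -0.2669, 0.2001]
ee_rot: [179.9, -0.1, 166.8]
force: [-0.9, 0.9, 0.4]
finger_gap: 0.6
```

```bash
python3 - <<'E'
from h import *
rows([((.5036,-.2703,.2),toolR(-13.3))])
m=r.camera_model("wrist");np.save("wm1.npy",m,allow_pickle=True)
cv2.imwrite("pics/w1.png",r.camera("wrist"))
hs=Ro.from_euler('z',-13.3,degrees=True)
for P in [(.002,.01,.04),(.042,.01,.04),(.042,-.01,.04),(.002,-.01,.04),(.07,.04,.006),(.07,-.04,.006),(-.07,-.04,.006),(-.07,.04,.006)]:
    print(P,np.round(proj(m,hs.apply(P)+[.4822,-.2652,0],True),1))
E
```

```text
t 2.525 p [ 0.5027 -0.2669  0.2001] rpy [ 1.7992e+02 -7.0000e-02  1.6680e+02] F [-0.9  0.9  0.4] gap 0.6
[-0.006 -0.012  0.   ] [ 0.003 -0.003  0.004]
(0.002, 0.01, 0.04) [289.5 160.8]
(0.042, 0.01, 0.04) [289.3 197.5]
(0.042, -0.01, 0.04) [270.7 197.5]
(0.002, -0.01, 0.04) [270.3 160.8]
(0.07, 0.04, 0.006) [313.5 211.7]
(0.07, -0.04, 0.006) [247.2 211.5]
(-0.07, -0.04, 0.006) [244.5  92.9]
(-0.07, 0.04, 0.006) [316.1  92.9]
```

View pics/w1.png

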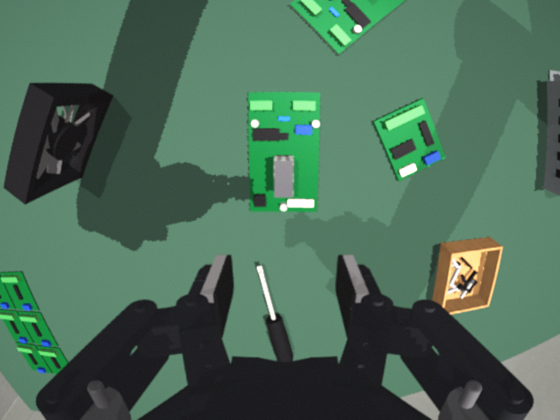

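```bash
python3 - <<'E'
from h import *
i=cv2.imread("pics/w1.png");crop(i,235,80,335,225,4,"pics/w1c.png")
E
```

```text
(no output)
```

View pics/w1c.png

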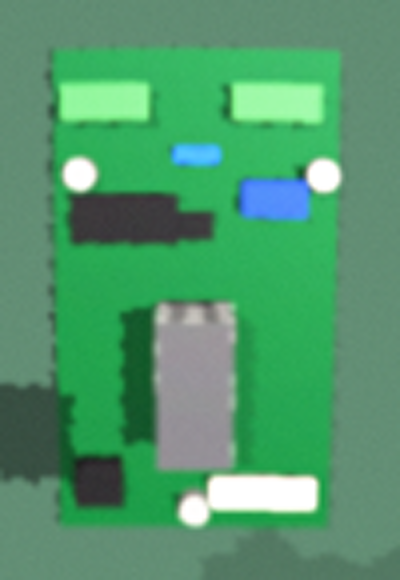

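```bash
python3 - <<'E'
from h import *
m=np.load("wm1.npy",allow_pickle=True).item();p,R,s=cur()
for h in (0,-.01,-.019,-.1): print(h,np.round(proj(m,p+R.apply([0,0,h]),True),1),np.round(proj(m,p+R.apply([0,.02,h]),True),1))
i=cv2.imread("pics/w1.png");crop(i,190,245,380,345,4,"pics/w1f.png")
for u,v,z in((248.3,92.5,.006),(320,92.5,.006),(317.3,211.2,.006),(250,211.2,.006),(274,197.5,.04),(294,197.5,.04),(274,160.5,.04)): print(onz(m,u,v,z,True).round(4))
E
```

```text
0 [282.2 240.7] [316.1 240.5]
-0.01 [282.1 248. ] [317.7 247.9]
-0.019 [282.  255.3] [319.3 255.1]
-0.1 [280.6 367.7] [342.4 366. ]
[ 0.4055 -0.2837  0.006 ]
[ 0.4237 -0.2058  0.006 ]
[ 0.56   -0.2378  0.006 ]
[ 0.5415 -0.3167  0.006 ]
[ 0.5216 -0.2811  0.04  ]
[ 0.5266 -0.2602  0.04  ]
[ 0.4824 -0.2716  0.04  ]
```

View pics/w1f.png

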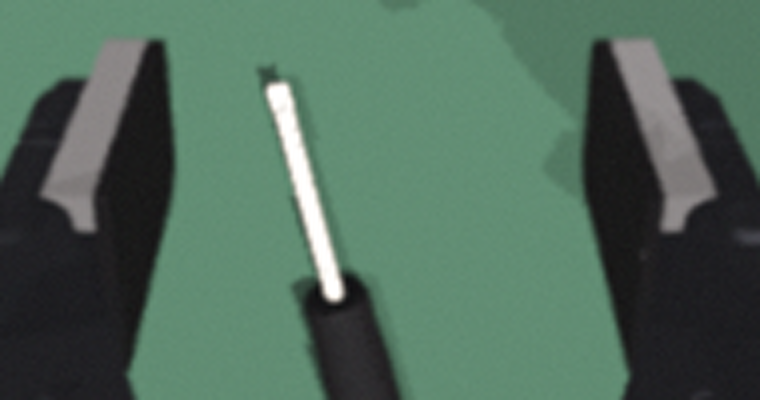

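```bash
python3 - <<'E'
from h import *
rows([((.504,-.268,.05),toolR(-13.4)),((.504,-.268,.013),toolR(-13.4))])
E
```

```text
t 2.575 p [ 0.5026 -0.2668  0.2003] rpy [ 1.7994e+02 -6.0000e-02  1.6682e+02] F [0.1 0.3 0.2] gap 0.602
[-0.007 -0.004  0.601] [ 0.002 -0.002  0.008]
[-0.007 -0.004  0.749] [ 0.002 -0.002  0.008]
```

>>> {"api": "drive_tool", "payload": {"motion": "0.6 -0.007 -0.004 0.25 0 0 0.005;0.6 -0.007 -0.004 0.5 0 0 0.005;0.6 -0.007 -0.004 0.6 0 0 0.005;0.6 -0.007 -0.004 0.68 0 0 0.005;0.6 -0.007 -0.004 0.72 0 0 0.005;0.6 -0.007 -0.004 0.745 0 0 0.005;0.6 -0.007 -0.004 0.745 0 0 0.005"}}

```text
time: 3.45
eef_pos: [0.5042, -0.2702, 0.0146]
ee_rot: [180.0, 0.0, 166.6]
force: [-0.9, -0.1, 0.3]
finger_gap: 0.603
```

```bash
python3 - <<'E'
from h import *
i=r.camera("wrist");cv2.imwrite("pics/w2.png",i);j=r.camera("side");crop(j,260,150,400,290,5,"pics/s2.png")
E
```

```text
(no output)
```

View pics/w2.png

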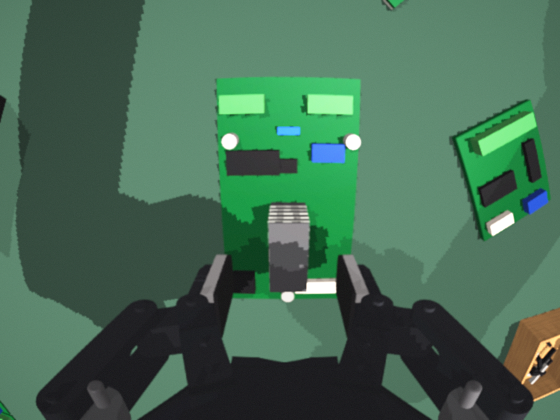

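View pics/s2.png

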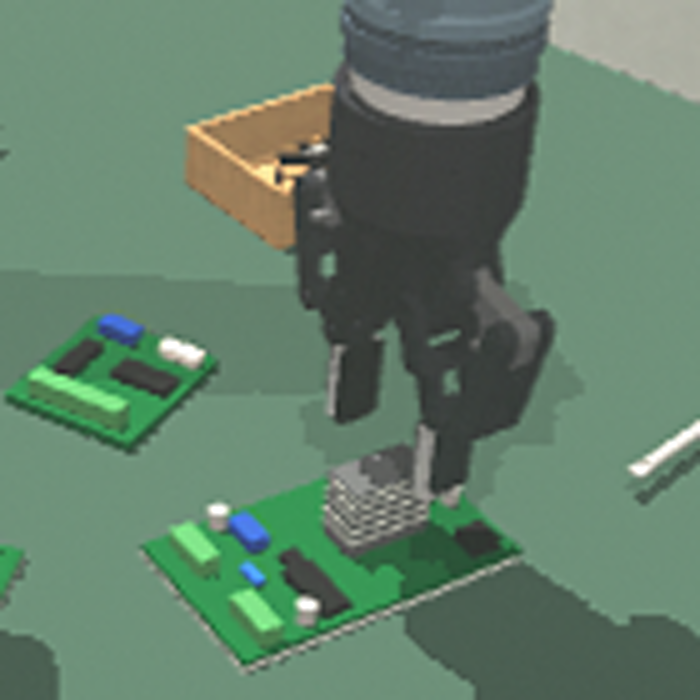

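>>> {"api": "drive_tool", "payload": {"motion": "0.6 0 0.009 0.01 0 0 0;0.6 0 0.009 0.01 0 0 0;0 0 0.009 0.01 0 0 0;0 0 0.009 0.01 0 0 0;0 0 0.009 0.01 0 0 0;0 0 0.009 0.01 0 0 0;0 0 0.009 0.01 0 0 0", "force": 60}}

```text
time: 4.42
eef_pos: [0.5045, -0.2683, 0.0117]
ee_rot: [180.0, 0.0, 166.5]
force: [0.6, 0.8, 0.2]
finger_gap: 0.005
```

```bash
python3 - <<'E'
from h import *
i=r.camera("wrist");cv2.imwrite("pics/w3.png",i);j=r.camera("side");crop(j,260,150,400,290,5,"pics/s3.png")
E
```

```text
(no output)
```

View pics/w3.png

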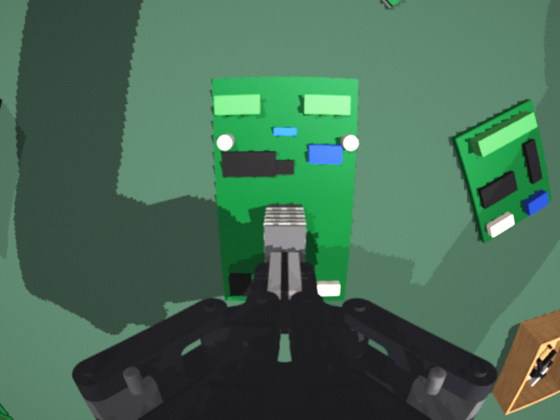

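View pics/s3.png

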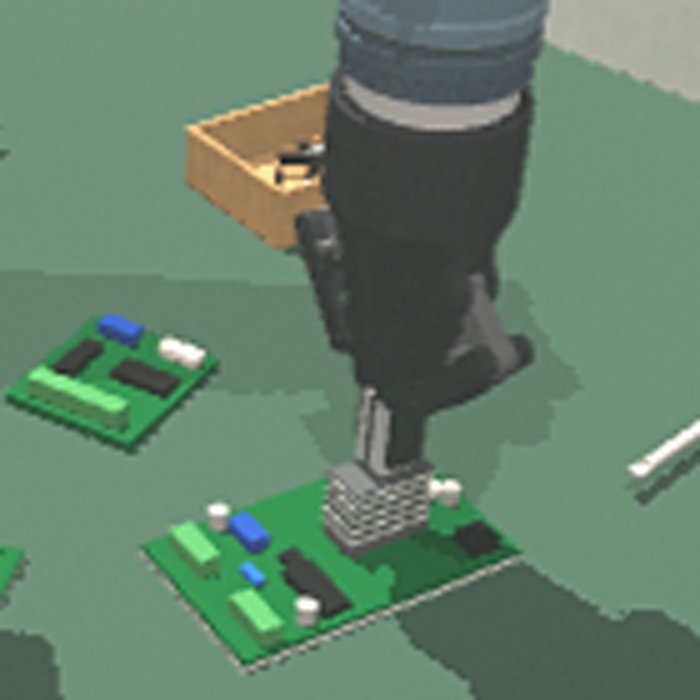

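```bash
python3 - <<'E'
from h import *
S=r.camera_model("side");m=r.camera_model("wrist");p,R,s=cur();print(p,s["joints"],s["joint_torque"],s["force"])
print("tcp pred side",proj(S,p),"h30",proj(S,p+[0,0,.03]),"wrist",proj(m,p,True),proj(m,p+[0,0,.03],True))
print(tri(ray(S,335,244),ray(m,285,254,True)))
j=cv2.imread("pics/s3.png");cv2.imwrite("pics/s3b.png",cv2.resize(j[300:600,250:550],None,fx=2,fy=2))
t=r.camera("top");crop(t,280,170,360,250,7,"pics/t3.png")
E
```

```text
[ 0.50450054 -0.26832048  0.0117003 ] [-3.43703981e+01  2.83606016e+01 -1.43093146e+01  4.73328415e+01
  6.36128416e-03 -2.09157056e+01] [-4.04716004e-03 -4.79976368e+01  2.30709261e+01  1.23197224e-03
 -8.33827335e-05  1.67154973e-06] [ 0.30491718  0.5575129  -0.7648765 ]
tcp pred side (np.float64(334.8307566052751), np.float64(254.04804755509028)) h30 (np.float64(336.15684296801726), np.float64(243.01341128621755)) wrist (np.float64(282.0430777064168), np.float64(240.7534598393235)) (np.float64(281.6909961947146), np.float64(265.2646104864185))
(array([ 0.50157422, -0.26632173,  0.03864562]), [np.float64(0.0014404683039393213), np.float64(0.0014404683039393553)])
```

View pics/s3b.png

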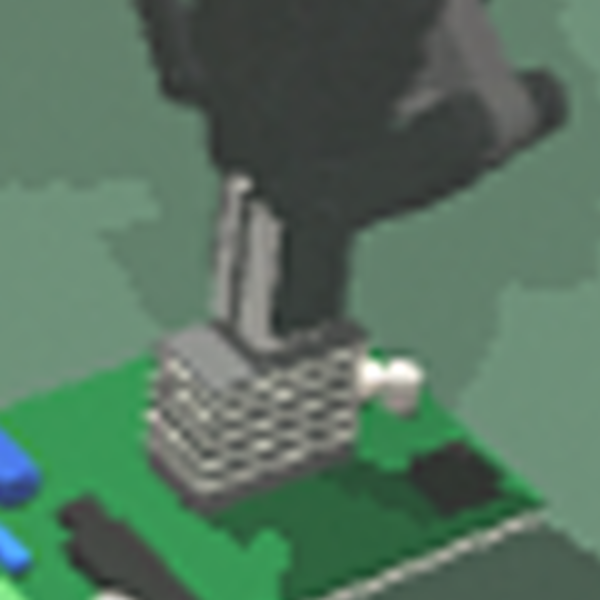

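View pics/t3.png

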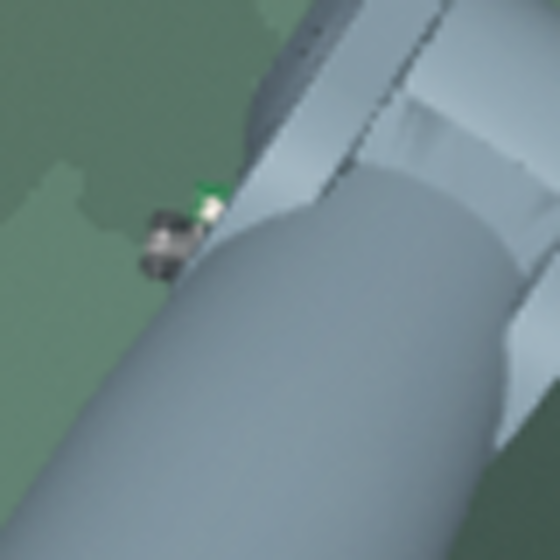

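>>> {"api": "drive_tool", "payload": {"motion": "0 0 0.009 -0.16 0 0 0;0 0 0.009 -0.16 0 0 0;0 0 0.009 -0.16 0 0 0"}}

```text
time: 4.95
eef_pos: [0.505, -0.2661, 0.0515]
ee_rot: [-180.0, 0.0, 166.5]
force: [-0.4, -0.2, -0.5]
finger_gap: -0.007
```

```bash
python3 - <<'E'
from h import *
S=r.camera_model("side");m=r.camera_model("wrist");p,R,s=cur();print(p)
j=r.camera("side");crop(j,295,190,375,270,9,"pics/s4.png");i=r.camera("wrist");crop(i,230,190,340,310,5,"pics/w4.png")
for h in (0,-.01,-.02,-.03,-.04): 
    X=p+R.apply([.011,0,h]);u,v=proj(S,X);a,b=proj(m,X,True);print(h,"side crop",(u-295)*9,(v-190)*9,"wrist crop",(a-230)*5,(b-190)*5)
E
```

```text
[ 0.50501882 -0.26614155  0.05153712]
0 side crop 329.8544719850216 452.5264394137083 wrist crop 260.0095847583074 166.84636338613018
-0.01 side crop 333.6928674123186 417.9288549741761 wrist crop 259.4356455810754 200.133592667125
-0.02 side crop 337.5870246779353 382.8286581940632 wrist crop 258.8020652498875 237.05705272621444
-0.03 side crop 341.5381677829649 347.21481647343626 wrist crop 258.09984124378644 278.20183604938734
-0.04 side crop 345.5475568158163 311.07597193736996 wrist crop 257.3182955860406 324.27276382094334
```

View pics/s4.png

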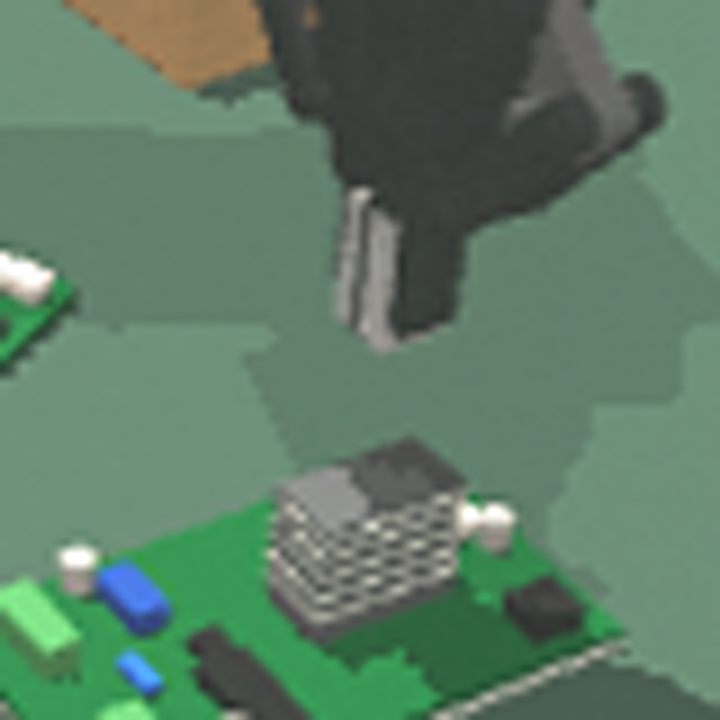

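View pics/w4.png

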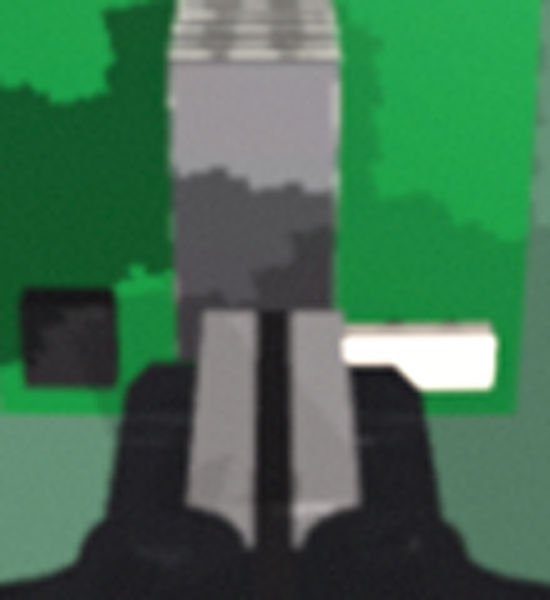

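```bash
python3 - <<'E'
from h import *
S=r.camera_model("side");m=r.camera_model("wrist");p,R,s=cur()
X,e=tri(ray(S,335.3,227.3),ray(m,284.6,252,True));print(X,e,R.inv().apply(X-p))
# heat sink top corners check in the same images (near-robot top edge corners)
for uvs,uvw in (((295+283/9,190+490/9),(230+172/5,190+60/5)),):
    print(tri(ray(S,*uvs),ray(m,*uvw,True)))
hs=Ro.from_euler('z',-13.4,degrees=True)
for P in [(.002,.01,.04),(.002,-.01,.04),(.042,-.01,.04)]:
    X=hs.apply(P)+[.4826,-.263,0];u,v=proj(S,X);a,b=proj(m,X,True);print(P,(u-295)*9,(v-190)*9,(a-230)*5,(b-190)*5)
E
```

```text
[ 0.49884002 -0.26352421  0.08145585] [np.float64(0.002033250964335156), np.float64(0.002033250964335031)] [ 0.00575266  0.00079738 -0.03080694]
(array([ 0.47594842, -0.2679418 ,  0.053776  ]), [np.float64(0.0021120516329617856), np.float64(0.0021120516329617305)])
(0.002, 0.01, 0.04) 272.1257454280764 485.59967382581544 323.1574342271 67.3333660014049
(0.002, -0.01, 0.04) 322.73548236795887 533.861847063151 156.32830356680444 67.50719144526016
(0.042, -0.01, 0.04) 462.7447408353503 481.05034085832386 164.54104797514333 363.0768266605156
```

>>> {"api": "drive_tool", "payload": {"motion": "0.6 0 -0.009 0 0 0 0;0.6 0 -0.009 0.08 0 0 0;0.6 0 -0.009 0.16 0 0 0;0.6 0 -0.009 0.2 0 0 0;0.6 0 -0.009 0.22 0 0 0;0.6 0 -0.009 0.22 0 0 0"}}

```text
time: 5.8
eef_pos: [0.5045, -0.2683, -0.0033]
ee_rot: [180.0, -0.0, 166.5]
force: [-0.2, 0.7, 0.6]
finger_gap: 0.598
```

```bash
python3 - <<'E'
from h import *
S=r.camera_model("side");m=r.camera_model("wrist");p,R,s=cur();print(p,s["force"])
j=r.camera("side");crop(j,295,190,375,270,9,"pics/s5.png");i=r.camera("wrist");crop(i,210,160,360,310,4,"pics/w5.png")
E
```

```text
[ 0.50448246 -0.26834338 -0.00333619] [-0.18513634  0.72396767  0.60438717]
```

View pics/s5.png

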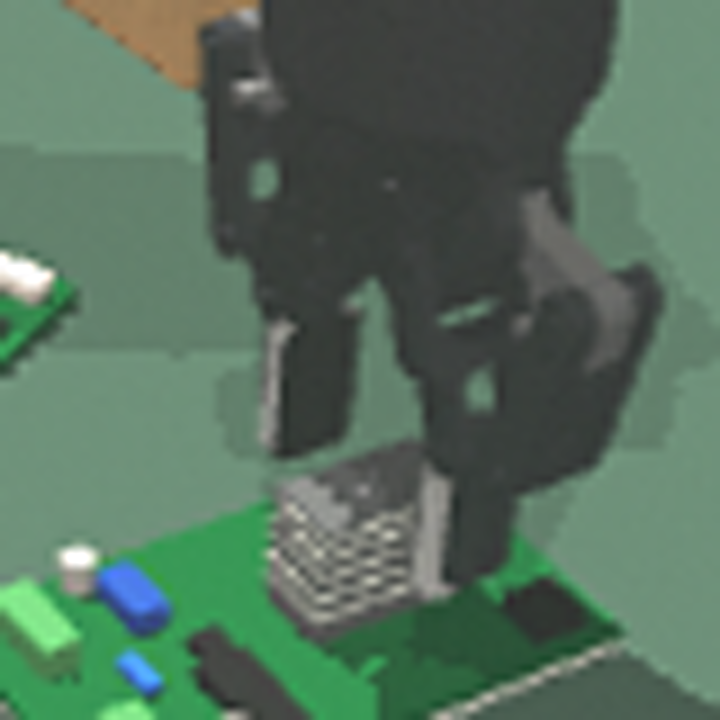

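View pics/w5.png

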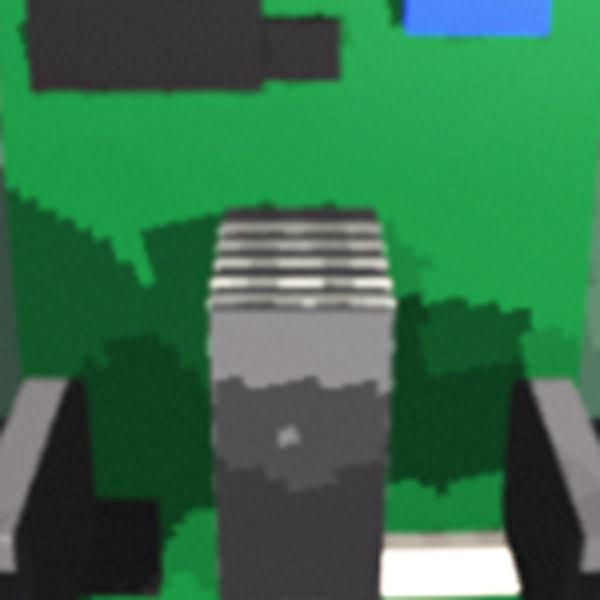

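```bash
python3 - <<'E'
from h import *
S=r.camera_model("side");m=r.camera_model("wrist");p,R,s=cur()
for xt in (.006,.011):
  for z in (.02,.025,.03,.035,.04):
    X=p+R.apply([xt,-.0255,0]);X[2]=z;u,v=proj(S,X);a,b=proj(m,X,True);print(xt,z,"s",((u-295)*9).round(),((v-190)*9).round(),"w",((a-210)*4).round(),((b-160)*4).round())
E
```

```text
0.006 0.02 s 409.0 620.0 w 92.0 352.0
0.006 0.025 s 411.0 603.0 w 86.0 369.0
0.006 0.03 s 413.0 586.0 w 80.0 387.0
0.006 0.035 s 416.0 569.0 w 74.0 406.0
0.006 0.04 s 418.0 552.0 w 67.0 426.0
0.011 0.02 s 391.0 627.0 w 89.0 317.0
0.011 0.025 s 394.0 610.0 w 84.0 333.0
0.011 0.03 s 396.0 593.0 w 77.0 351.0
0.011 0.035 s 398.0 576.0 w 71.0 369.0
0.011 0.04 s 400.0 559.0 w 64.0 388.0
```

>>> {"api": "drive_tool", "payload": {"motion": "0.6 0.012 0 0.02 0 0 0;0.6 0.012 0 0.04 0 0 0;0.6 0.012 0 0.052 0 0 0;0.6 0.012 0 0.052 0 0 0;0.3 0.012 0 0.052 0 0 0;0 0.012 0 0.052 0 0 0;0 0.012 0 0.052 0 0 0;0 0.012 0 0.052 0 0 0;0 0.012 0 0.052 0 0 0", "force": 60}}

```text
time: 7.02
eef_pos: [0.5019, -0.2677, -0.0159]
ee_rot: [180.0, 0.0, 166.5]
force: [-0.3, 0.1, 3.8]
finger_gap: 0.221
```

```bash
python3 - <<'E'
from h import *
p,R,s=cur();print(p,s["force"])
j=r.camera("side");crop(j,295,190,375,270,9,"pics/s6.png");i=r.camera("wrist");crop(i,210,160,360,310,4,"pics/w6.png")
E
```

```text
[ 0.50193479 -0.26774998 -0.01593656] [-0.25887938  0.06132082  3.76704445]
```

View pics/s6.png

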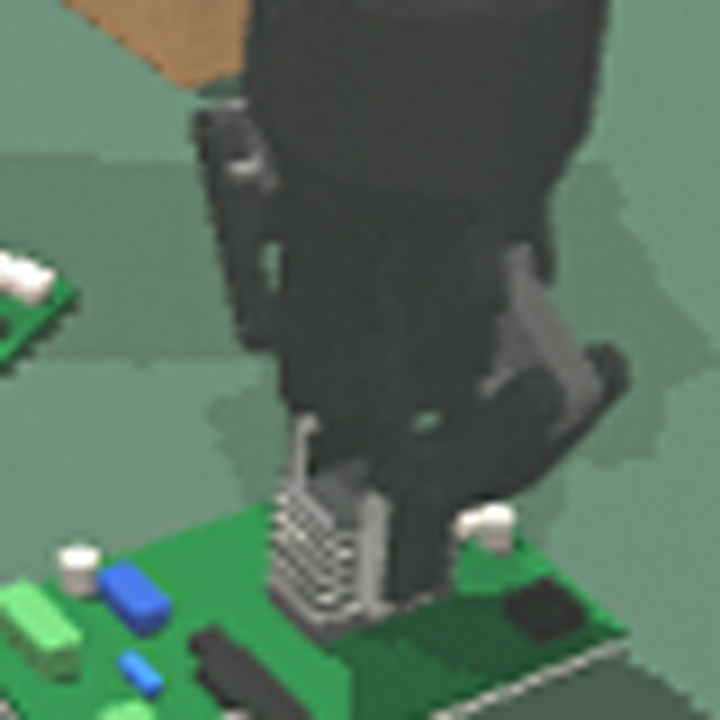

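View pics/w6.png

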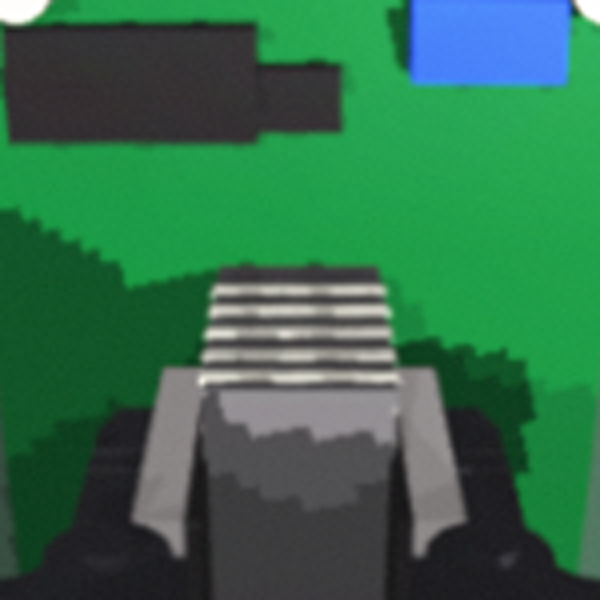

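>>> {"api": "drive_tool", "payload": {"motion": "0 0 0 -0.1 0 0 0;0 0 0 -0.25 0 0 0;0 0 0 -0.45 0 0 0;0 0 0 -0.65 0 0 0;0 0 0 -0.75 0 0 0;0 0 0 -0.75 0 0 0"}}

```text
time: 7.88
eef_pos: [0.5026, -0.2685, 0.1725]
ee_rot: [-179.9, 0.2, 166.5]
force: [-0.6, 0.7, -2.9]
finger_gap: 0.222
```

```bash
cat >> h.py <<'E'
ENC=[.5345,.175,-6.7]
S0,H0=.0197,-.016
def pose(tipx,tipz,th,y=-.002,enc=None):
    e=enc or ENC;c,s=np.cos(np.radians(th)),np.sin(np.radians(th))
    x=tipx+(.07+S0)*c-H0*s;z=tipz+(.07+S0)*s+H0*c
    P=Ro.from_euler('z',e[2],degrees=True).apply([x,y,z])+[e[0],e[1],0]
    return P,toolR(e[2],th)
E
python3 - <<'E'
from h import *
cv2.imwrite("pics/w7.png",r.camera("wrist"))
T=pose(.046,.066,32);print(T[0])
rows([T,((.505,.05,.17),toolR(-6.7)),])
E
```

```text
[0.66392372 0.15778245 0.09996499]
t 7.925 p [ 0.5015 -0.2677  0.1706] rpy [-1.7999e+02 -1.0000e-02  1.6655e+02] F [-0.6  0.3 -3.8] gap 0.225
[-0.236  1.806  0.282] [-0.066 -1.116 -0.23 ]
[0.282 1.239 0.002] [-0.    -0.    -0.236]
```

View pics/w7.png

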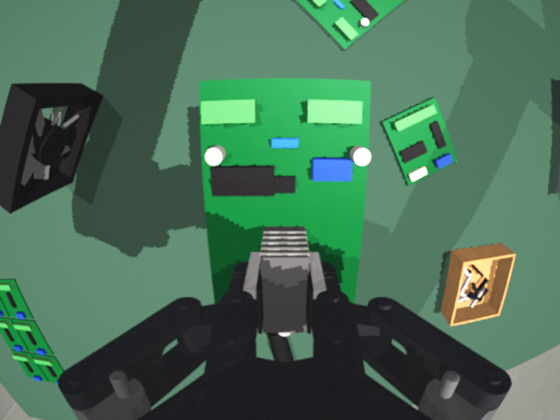

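>>> {"api": "drive_tool", "payload": {"motion": "0 0.1 0.3 -0.1 0 0 -0.1;0 0.2 0.6 -0.1 0 0 -0.2;0 0.2 0.9 -0.1 0 0 -0.236;0 0.2 0.9 -0.1 0 0 -0.236;0 0.2 0.9 -0.1 0 0 -0.236"}}

```text
time: 8.55
eef_pos: [0.5035, -0.0339, 0.1936]
ee_rot: [179.9, -0.3, 173.6]
force: [-0.1, 0.1, -3.0]
finger_gap: 0.221
```

```bash
python3 - <<'E'
from h import *
m=r.camera_model("wrist");p,R,s=cur();cv2.imwrite("pics/w8.png",r.camera("wrist"))
for s_,y in((-.07,-.04),(-.07,.04)): print(np.round(proj(m,p+R.apply([S0-s_,y,-(.006-H0)]),True),1))
for P in [(-.081,.056,.065),(-.081,-.056,.065),(-.013,.056,.065),(-.013,-.056,.065),(.081,-.056,.061)]:
    print(P,np.round(proj(m,Ro.from_euler('z',ENC[2],degrees=True).apply(P)+[ENC[0],ENC[1],0],True),1))
rows([pose(.046,.1,0),pose(.046,.066,16),pose(.046,.066,32),pose(.046,.12,32)])
E
```

```text
[196.5  82.6]
[367.   82.3]
(-0.081, 0.056, 0.065) [521.  126.5]
(-0.081, -0.056, 0.065) [439.  115.8]
(-0.013, 0.056, 0.065) [513.5 184.7]
(-0.013, -0.056, 0.065) [433.1 181.7]
(0.081, -0.056, 0.061) [419.1 261.5]
t 8.6 p [ 0.5037 -0.0357  0.1938] rpy [-179.99   -0.26  173.49] F [-0.4 -0.7 -3.1] gap 0.221
[-0.572  0.842  0.437] [-0.    -0.009  0.007]
[-0.576  0.842  0.471] [ 0.001 -0.567  0.007]
[-0.551  0.842  0.373] [ 1.000e-03 -1.126e+00  6.000e-03]
[-0.55   0.842  0.157] [ 1.000e-03 -1.126e+00  6.000e-03]
```

View pics/w8.png

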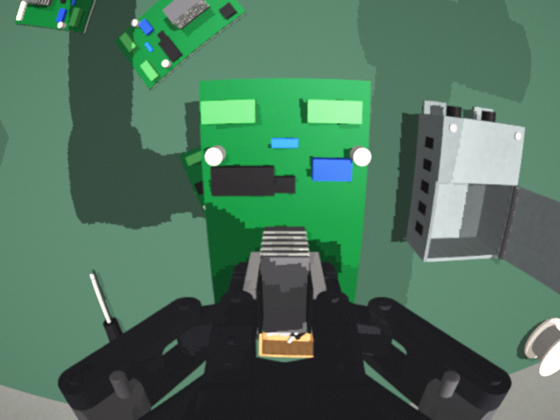

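>>> {"api": "drive_tool", "payload": {"motion": "0 -0.2 0.2 0 0 -0.2 0;0 -0.4 0.4 0.05 0 -0.5 0;0 -0.55 0.6 0.1 0 -0.75 0;0 -0.55 0.8 0.15 0 -0.9 0;0 -0.55 0.842 0.157 0 -0.95 0;0 -0.55 0.842 0.157 0 -0.95 0;0 -0.55 0.842 0.157 0 -0.95 0"}}

```text
time: 9.48
eef_pos: [0.6662, 0.1539, 0.1562]
ee_rot: [-179.9, 27.1, 173.2]
force: [-0.1, -1.5, -2.6]
finger_gap: 0.223
```

```bash
python3 - <<'E'
from h import *
cv2.imwrite("pics/w9.png",r.camera("wrist"));cv2.imwrite("pics/s9.png",r.camera("side"))
rows([pose(.046,.12,32),pose(.046,.066,32)])
E
```

```text
t 9.575 p [0.667  0.154  0.1573] rpy [-179.99   27.22  173.17] F [ 1.2 -0.3 -2.5] gap 0.222
[0.018 0.014 0.005] [-0.003 -0.167 -0.004]
[0.117 0.014 0.198] [-0.003 -0.167 -0.004]
```

View pics/w9.png

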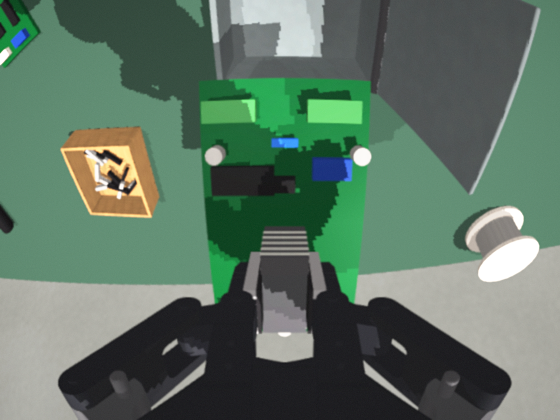

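View pics/s9.png

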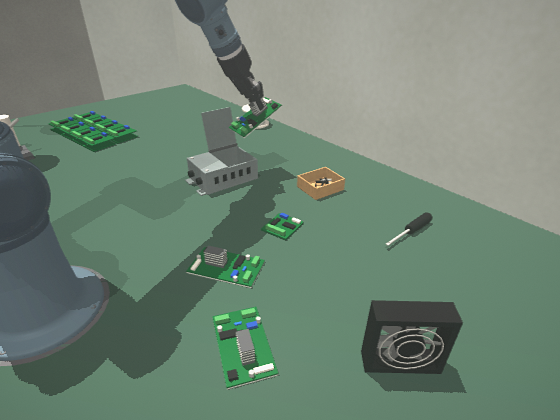

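```bash
python3 - <<'E'
from h import *
m=r.camera_model("wrist");p,R,s=cur();i=cv2.imread("pics/w9.png");crop(i,195,0,395,100,4,"pics/w9c.png")
for s_,y in((-.07,-.04),(-.07,.04)): 
    a=np.round(proj(m,p+R.apply([S0-s_,y,-(.006-H0)]),True),1);print(a,(a-[195,0])*4)
for P in [(-.013,-.056,.065),(-.013,.056,.065),(.03,-.056,.061),(.03,-.052,.061),(.03,-.052,.004),(.03,.052,.004),(.077,-.052,.061),(.077,.052,.061),(.077,-.052,.004),(.077,.052,.004),(-.012,.055,.067),(.08,.055,.067)]:
    a=np.round(proj(m,Ro.from_euler('z',ENC[2],degrees=True).apply(P)+[ENC[0],ENC[1],0],True),1);print(P,a,(a-[195,0])*4)
E
```

```text
[196.3  81.6] [  5.2 326.4]
[367.2  81.3] [688.8 325.2]
(-0.013, -0.056, 0.065) [197.1 -42.8] [   8.4 -171.2]
(-0.013, 0.056, 0.065) [383.6 -41.5] [ 754.4 -166. ]
(0.03, -0.056, 0.061) [204.3  19.3] [37.2 77.2]
(0.03, -0.052, 0.061) [210.3  18.7] [61.2 74.8]
(0.03, -0.052, 0.004) [224.4   3.8] [117.6  15.2]
(0.03, 0.052, 0.004) [353.7   4.3] [634.8  17.2]
(0.077, -0.052, 0.061) [217.   81.6] [ 88.  326.4]
(0.077, 0.052, 0.061) [362.5  82. ] [670. 328.]
(0.077, -0.052, 0.004) [228.6  55.7] [134.4 222.8]
(0.077, 0.052, 0.004) [349.1  56. ] [616.4 224. ]
(-0.012, 0.055, 0.067) [382.8 -40.1] [ 751.2 -160.4]
(0.08, 0.055, 0.067) [367.8  89.4] [691.2 357.6]
```

View pics/w9c.png

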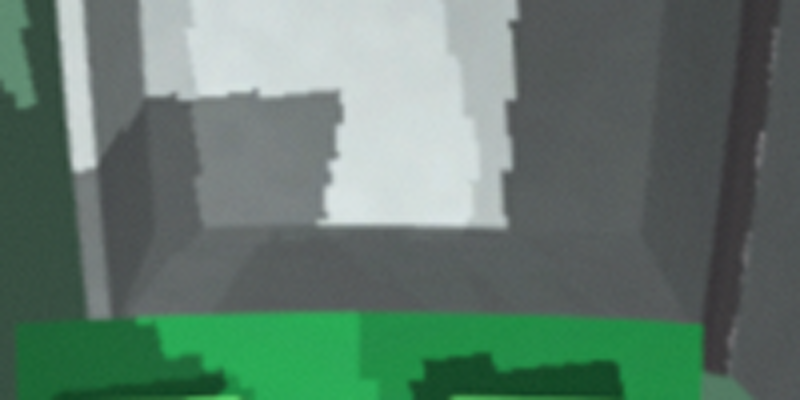

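```bash
sed -i 's/^ENC=.*/ENC=[.536,.177,-6.7]/; s/y=-.002/y=-.001/' h.py; python3 - <<'E'
from h import *
c,s=np.cos(np.radians(32)),np.sin(np.radians(32))
E=(-.0475,.0075)
rows([pose(E[0]+d*c,E[1]+d*s,32) for d in (.11,.08,.05,.025,0)])
E
```

```text
t 9.575 p [0.667  0.154  0.1573] rpy [-179.99   27.22  173.17] F [ 1.2 -0.3 -2.5] gap 0.222
[0.114 0.026 0.2  ] [-0.003 -0.167 -0.004]
[0.234 0.026 0.21 ] [-0.003 -0.167 -0.004]
[0.353 0.026 0.22 ] [-0.003 -0.167 -0.004]
[0.453 0.026 0.228] [-0.003 -0.167 -0.004]
[0.552 0.025 0.237] [-0.003 -0.167 -0.004]
```

Go to the start of the slide, then half in, and look.

>>> {"api": "drive_tool", "payload": {"motion": "0 0.05 0.026 0.05 0 -0.167 0;0 0.114 0.026 0.13 0 -0.167 0;0 0.114 0.026 0.2 0 -0.167 0;0 0.16 0.026 0.204 0 -0.167 0;0 0.234 0.026 0.21 0 -0.167 0;0 0.29 0.026 0.215 0 -0.167 0;0 0.29 0.026 0.215 0 -0.167 0"}}

```text
time: 10.45
eef_pos: [0.6258, 0.1666, 0.0752]
ee_rot: [-180.0, 31.9, 173.3]
force: [0.5, 0.4, -2.4]
finger_gap: 0.224
```

```bash
python3 - <<'E'
from h import *
cv2.imwrite("pics/w10.png",r.camera("wrist"));crop(r.camera("side"),170,60,310,200,5,"pics/s10.png");crop(r.camera("top"),105,140,225,245,6,"pics/t10.png")
c,s=np.cos(np.radians(32)),np.sin(np.radians(32))
E=(-.0475,.0075)
rows([pose(E[0]+d*c,E[1]+d*s,32) for d in (.05,.025,0)])
E
```

```text
t 10.6 p [0.6288 0.1672 0.0773] rpy [179.94  32.13 173.26] F [-0.6  0.2 -3. ] gap 0.221
[ 0.067 -0.008  0.002] [ 0.001  0.004 -0.001]
[ 0.167 -0.008  0.002] [ 0.001  0.004 -0.001]
[ 0.267 -0.008  0.002] [ 0.001  0.004 -0.001]
```

View pics/w10.png

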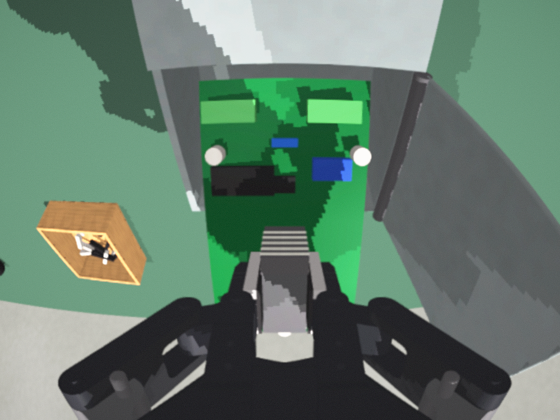

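View pics/s10.png

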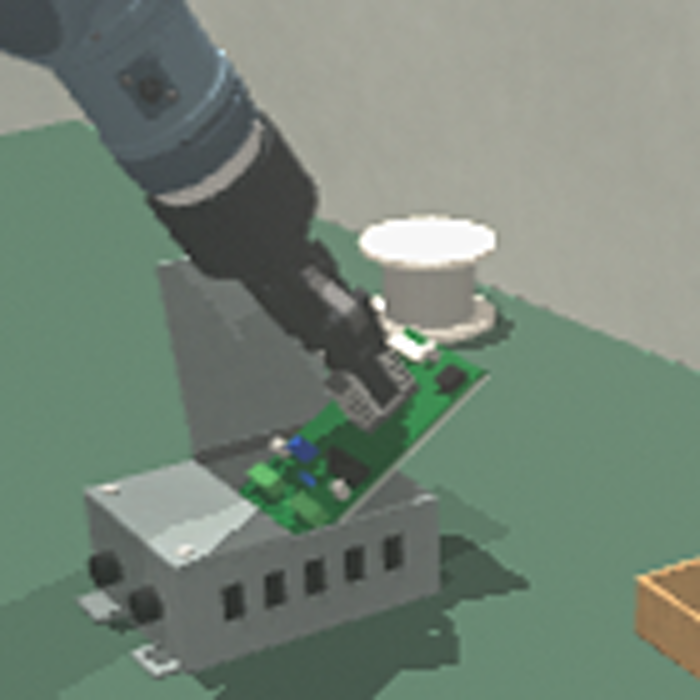

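View pics/t10.png

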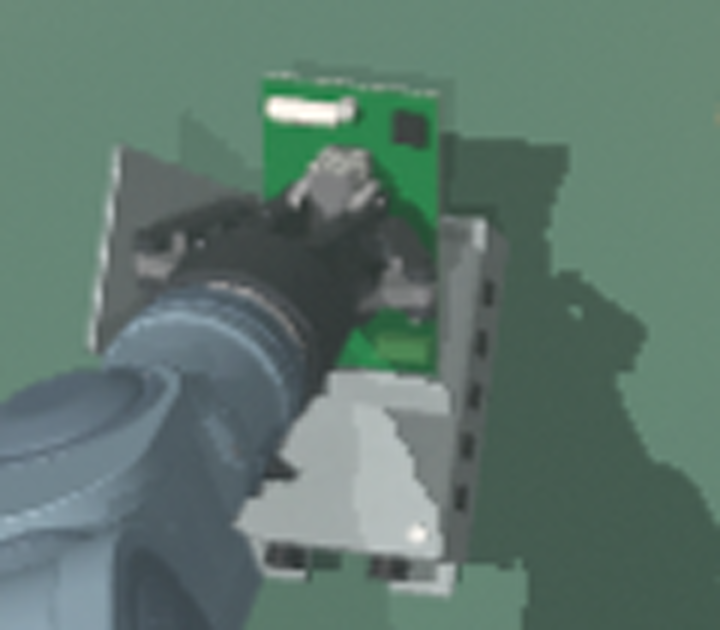

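```bash
python3 - <<'E'
from h import *
S=r.camera_model("side")
R=toolR(-13.4);p=np.array([.5019,-.2677,-.016])
for cx,cy in((628,365),(610,420),(600,345),(550,270),(195,110),(235,340)):
    for xt in (0,.01,):
        o,d=ray(S,295+cx/9,190+cy/9);n=R.apply([1,0,0]);k=np.dot(p+n*xt-o,n)/np.dot(d,n);X=R.inv().apply(o+d*k-p);print((cx,cy),xt,X.round(3), "above tip",round(-X[2]-.031,3))
p,R,s=cur()
F=Ro.from_euler('z',ENC[2],degrees=True)
# knuckle clearance to the flap plane at final flat pose and now
for nm,(P,Q) in (("now",(p,R)),("E",pose(-.0475,.0075,32)),("flat",pose(-.07,.006,0))):
    for kk in ((.0,.06,-.075),(0,.06,-.09)):
        X=F.inv().apply(P+Q.apply(kk)-[ENC[0],ENC[1],0]);f=np.array([.055,.0655]);n=np.array([np.sin(2.1),-np.cos(2.1)]);print(nm,kk,X.round(3),"inside flap plane by",-np.dot(X[1:]-f,[np.sin(2.1),np.cos(2.1)]).round(3))
E
```

```text
(628, 365) 0 [ 0.    -0.077 -0.142] above tip 0.111
(628, 365) 0.01 [ 0.01  -0.087 -0.152] above tip 0.121
(610, 420) 0 [-0.    -0.075 -0.126] above tip 0.095
(610, 420) 0.01 [ 0.01  -0.085 -0.136] above tip 0.105
(600, 345) 0 [ 0.    -0.069 -0.141] above tip 0.11
(600, 345) 0.01 [ 0.01  -0.079 -0.151] above tip 0.12
(550, 270) 0 [ 0.    -0.051 -0.149] above tip 0.118
(550, 270) 0.01 [ 0.01  -0.062 -0.159] above tip 0.128
(195, 110) 0 [ 0.     0.076 -0.117] above tip 0.086
(195, 110) 0.01 [ 0.01   0.062 -0.128] above tip 0.097
(235, 340) 0 [ 0.     0.052 -0.064] above tip 0.033
(235, 340) 0.01 [ 0.01   0.039 -0.076] above tip 0.045
now (0.0, 0.06, -0.075) [0.053 0.061 0.141] inside flap plane by 0.033
now (0, 0.06, -0.09) [0.045 0.061 0.154] inside flap plane by 0.039
E (0.0, 0.06, -0.075) [-0.003  0.059  0.105] inside flap plane by 0.017
E (0, 0.06, -0.09) [-0.011  0.059  0.118] inside flap plane by 0.023
flat (0.0, 0.06, -0.075) [0.02  0.059 0.065] inside flap plane by -0.004
flat (0, 0.06, -0.09) [0.02  0.059 0.08 ] inside flap plane by 0.004
```

```bash
python3 - <<'E'
from h import *
T=r.camera_model("top");S=r.camera_model("side");p,R,s=cur()
def pl(m,u,v,xt):
    o,d=ray(m,u,v);n=R.apply([1,0,0]);k=np.dot(p+n*xt-o,n)/np.dot(d,n);return R.inv().apply(o+d*k-p)
for c in((140,270),(135,240),(437,310),(437,280),(440,265)):
    for xt in(-.01,0,.01): X=pl(T,105+c[0]/6,140+c[1]/6,xt);print(c,xt,X.round(3),"h tip",round(-X[2]-.031,3))
crop(cv2.imread("pics/t10.png"),90,120,480,380,2,"pics/t10b.png")
j=r.camera("side");crop(j,205,85,275,150,11,"pics/s10b.png")
E
```

```text
(140, 270) -0.01 [-0.01   0.046 -0.157] h tip 0.126
(140, 270) 0 [ 0.     0.054 -0.136] h tip 0.105
(140, 270) 0.01 [ 0.01   0.061 -0.115] h tip 0.084
(135, 240) -0.01 [-0.01   0.058 -0.129] h tip 0.098
(135, 240) 0 [-0.     0.066 -0.107] h tip 0.076
(135, 240) 0.01 [ 0.01   0.074 -0.085] h tip 0.054
(437, 310) -0.01 [-0.01  -0.079 -0.164] h tip 0.133
(437, 310) 0 [ 0.    -0.073 -0.143] h tip 0.112
(437, 310) 0.01 [ 0.01  -0.068 -0.122] h tip 0.091
(437, 280) -0.01 [-0.01  -0.072 -0.135] h tip 0.104
(437, 280) 0 [ 0.    -0.066 -0.113] h tip 0.082
(437, 280) 0.01 [ 0.01  -0.061 -0.092] h tip 0.061
(440, 265) -0.01 [-0.01  -0.069 -0.119] h tip 0.088
(440, 265) 0 [ 0.    -0.064 -0.098] h tip 0.067
(440, 265) 0.01 [ 0.01  -0.059 -0.076] h tip 0.045
```

View pics/t10b.png

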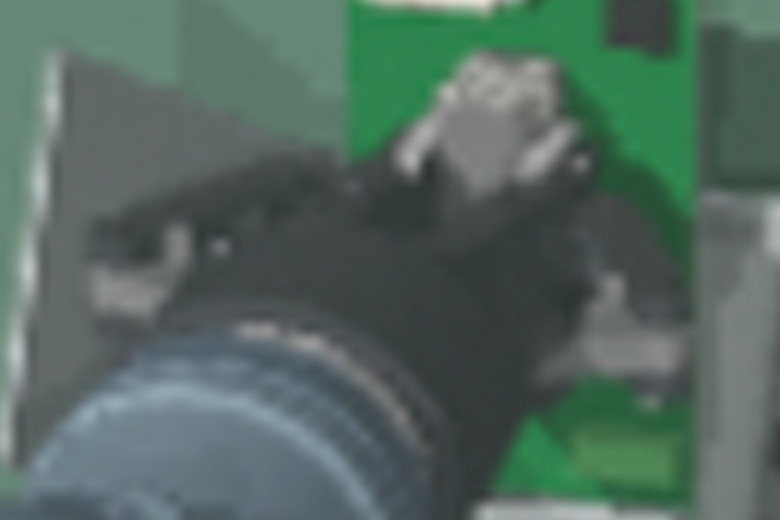

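View pics/s10b.png

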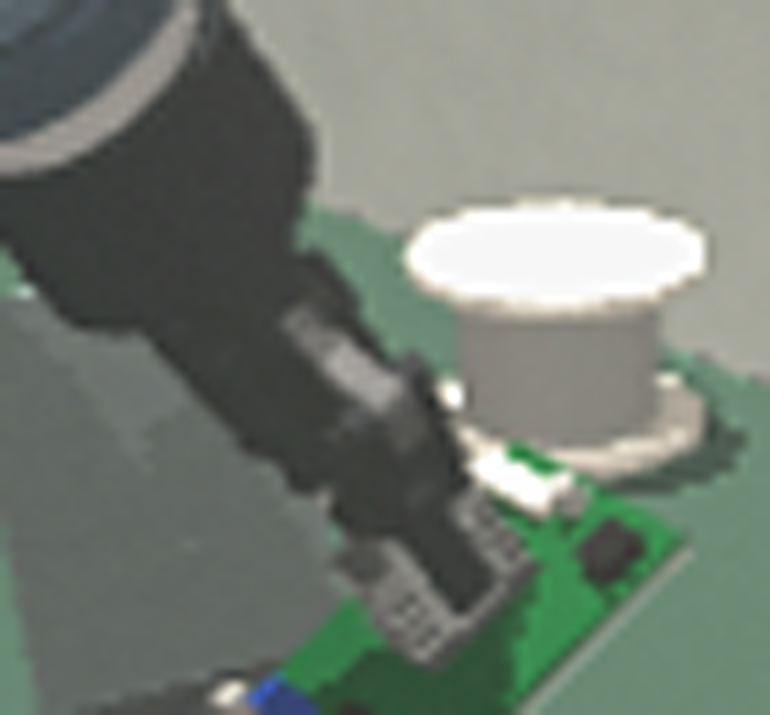

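```bash
sed -i 's/y=-.001/y=-.005/' h.py; python3 - <<'E'
from h import *
c,s=np.cos(np.radians(32)),np.sin(np.radians(32))
E=(-.0475,.0075)
rows([pose(E[0]+d*c,E[1]+d*s,32) for d in (.05,.025,0)])
E
```

```text
t 10.65 p [0.6289 0.1671 0.0773] rpy [179.94  32.13 173.26] F [-0.7 -0.  -2.7] gap 0.219
[ 0.067 -0.024  0.002] [ 0.001  0.005 -0.001]
[ 0.167 -0.024  0.002] [ 0.001  0.005 -0.001]
[ 0.267 -0.024  0.002] [ 0.001  0.005 -0.001]
```

>>> {"api": "drive_tool", "payload": {"motion": "0 0.02 -0.024 0 0 0 0;0 0.067 -0.024 0 0 0 0;0 0.12 -0.024 0 0 0 0;0 0.167 -0.024 0 0 0 0;0 0.22 -0.024 0 0 0 0;0 0.265 -0.024 0 0 0 0;0 0.265 -0.024 0 0 0 0"}}

```text
time: 11.52
eef_pos: [0.5692, 0.1674, 0.0397]
ee_rot: [-179.9, 31.9, 173.4]
force: [-0.0, -0.4, -2.8]
finger_gap: 0.22
```

```bash
python3 - <<'E'
from h import *
i=r.camera("wrist");cv2.imwrite("pics/w11.png",i);crop(r.camera("side"),170,60,310,200,5,"pics/s11.png")
rows([pose(x/1e3,z/1e3,t) for x,z,t in ((-47.5,7.5,32),(-51,7.5,28.5),(-55,7.5,25),(-59.5,7.5,20),(-63,7,15),(-66,7,10),(-68,7,5),(-70,7,0),(-70,4,0))])
E
```

```text
t 11.625 p [0.5715 0.1678 0.0413] rpy [179.98  32.05 173.3 ] F [-0.2  0.2 -2.3] gap 0.222
[-0.003  0.     0.001] [0.001 0.002 0.   ]
[0.014 0.    0.015] [0.001 0.124 0.   ]
[0.033 0.    0.028] [0.001 0.246 0.   ]
[0.059 0.    0.049] [0.001 0.421 0.   ]
[0.085 0.    0.072] [0.001 0.595 0.   ]
[0.111 0.    0.093] [0.001 0.77  0.   ]
[0.136 0.    0.115] [0.001 0.944 0.   ]
[0.163 0.    0.135] [1.000e-03 1.119e+00 0.000e+00]
[0.169 0.    0.145] [1.000e-03 1.119e+00 0.000e+00]
```

View pics/w11.png

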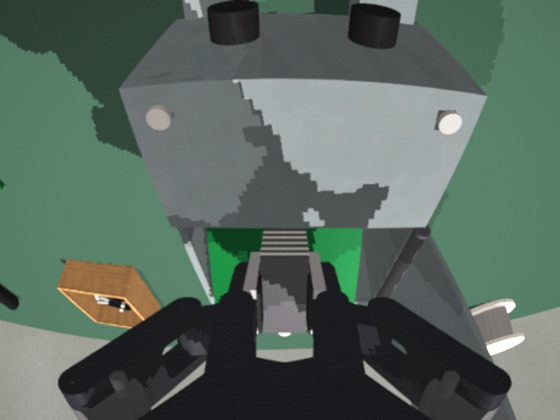

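View pics/s11.png

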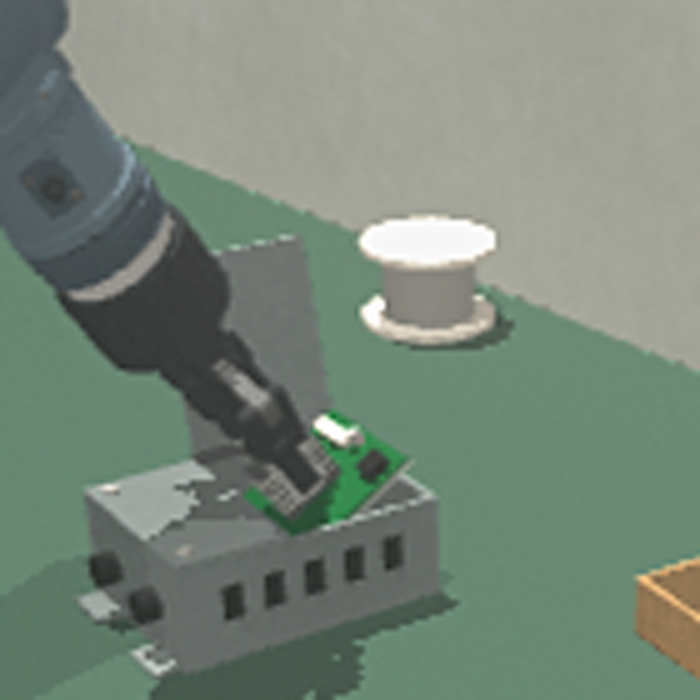

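```bash
python3 - <<'E'
from h import *
m=r.camera_model("wrist")
for P in [(-.081,-.056,.065),(-.081,.056,.065),(-.013,-.056,.065),(-.013,.056,.065),(-.013,0,.065)]:
    print(P,np.round(proj(m,Ro.from_euler('z',ENC[2],degrees=True).apply(P)+[ENC[0],ENC[1],0],True),1))
i=cv2.imread("pics/w11.png");crop(i,100,60,500,260,2,"pics/w11c.png")
E
```

```text
(-0.081, -0.056, 0.065) [112.5  85.4]
(-0.081, 0.056, 0.065) [476.3  88.6]
(-0.013, -0.056, 0.065) [166.  221.4]
(-0.013, 0.056, 0.065) [418.1 221.2]
(-0.013, 0, 0.065) [293.3 222.2]
```

View pics/w11c.png

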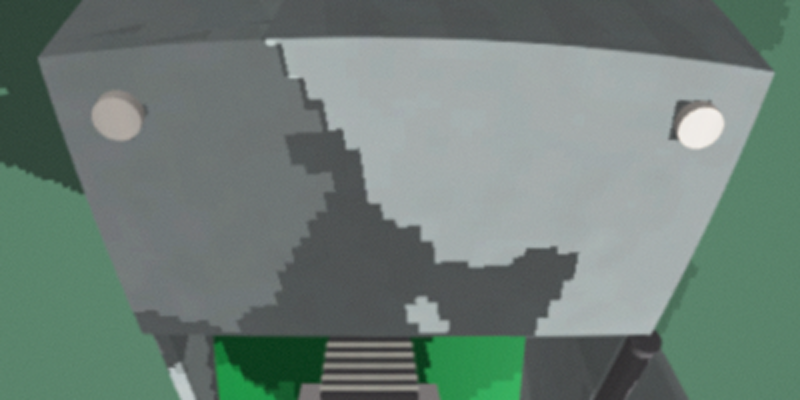

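```bash
sed -i 's/^ENC=.*/ENC=[.538,.1785,-6.8]/' h.py; python3 - <<'E'
from h import *
rows([pose(x/1e3,z/1e3,t) for x,z,t in ((-47.5,7.5,32),(-51,7.5,28.5),(-55,7.5,25),(-59.5,7.5,20),(-63,7,15),(-66,7,10),(-68,7,5),(-70,7,0),(-70,4,0))])
E
```

```text
t 11.625 p [0.5715 0.1678 0.0413] rpy [179.98  32.05 173.3 ] F [-0.2  0.2 -2.3] gap 0.222
[-0.009  0.007  0.005] [0.003 0.002 0.003]
[0.007 0.007 0.019] [0.003 0.124 0.003]
[0.027 0.007 0.032] [0.002 0.246 0.003]
[0.053 0.007 0.053] [0.002 0.421 0.003]
[0.079 0.007 0.076] [0.002 0.595 0.003]
[0.105 0.007 0.097] [0.002 0.77  0.004]
[0.13  0.007 0.119] [0.002 0.944 0.004]
[0.157 0.007 0.139] [0.002 1.119 0.004]
[0.163 0.007 0.149] [0.002 1.119 0.004]
```

>>> {"api": "drive_tool", "payload": {"motion": "0 -0.009 0.007 0.005 0 0 0;0 0.007 0.007 0.019 0 0.124 0;0 0.027 0.007 0.032 0 0.246 0;0 0.04 0.007 0.042 0 0.334 0;0 0.053 0.007 0.053 0 0.421 0;0 0.066 0.007 0.064 0 0.508 0;0 0.079 0.007 0.076 0 0.595 0;0 0.092 0.007 0.087 0 0.683 0;0 0.105 0.007 0.097 0 0.77 0;0 0.105 0.007 0.097 0 0.77 0;0 0.105 0.007 0.097 0 0.77 0"}}

```text
time: 13.0
eef_pos: [0.5625, 0.1705, 0.0067]
ee_rot: [180.0, 10.0, 173.3]
force: [-0.0, -0.7, -3.3]
finger_gap: 0.226
```

```bash
python3 - <<'E'
from h import *
i=r.camera("wrist");cv2.imwrite("pics/w12.png",i);crop(r.camera("side"),170,60,310,200,5,"pics/s12.png")
rows([pose(x/1e3,z/1e3,t) for x,z,t in ((-66,7,10),(-68,7,5),(-70,7,0),(-70,4,0))])
m=r.camera_model("wrist")
for P in [(-.081,-.056,.065),(-.081,.056,.065),(-.013,-.056,.065),(-.013,.056,.065)]:
    print(P,np.round(proj(m,Ro.from_euler('z',ENC[2],degrees=True).apply(P)+[ENC[0],ENC[1],0],True),1))
E
```

```text
t 13.1 p [0.5617 0.1705 0.0066] rpy [179.99   9.97 173.32] F [-0.6 -0.8 -1.8] gap 0.223
[-0.003  0.001 -0.001] [ 0.001 -0.001  0.004]
[0.012 0.001 0.029] [0.001 0.174 0.004]
[0.03  0.001 0.058] [0.001 0.348 0.004]
[0.032 0.001 0.07 ] [0.001 0.348 0.004]
(-0.081, -0.056, 0.065) [123.   65.5]
(-0.081, 0.056, 0.065) [466.7  69.7]
(-0.013, -0.056, 0.065) [153.  243.2]
(-0.013, 0.056, 0.065) [433.1 243.1]
```

View pics/w12.png

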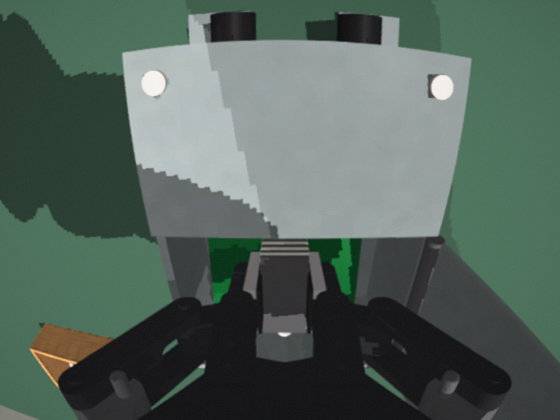

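View pics/s12.png

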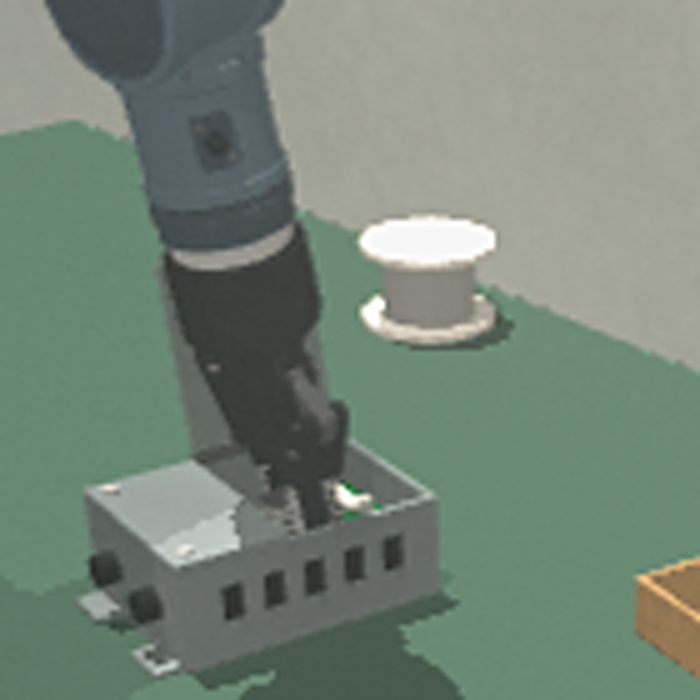

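```bash
python3 - <<'E'
from h import *
m=r.camera_model("wrist");p,R,s=cur()
for P in ((.002,-.01,.04),(.002,.01,.04),(.002,-.01,.006),(.002,.01,.006),(.042,0,.04)):
    print(P,np.round(proj(m,p+R.apply([S0-P[0],P[1],-(P[2]-H0)]),True),1))
i=cv2.imread("pics/w7.png");crop(i,235,215,335,345,5,"pics/w7c.png")
i=cv2.imread("pics/w12.png");crop(i,140,225,440,315,2.6,"pics/w12c.png")
E
```

```text
(0.002, -0.01, 0.04) [256.9 257.2]
(0.002, 0.01, 0.04) [305.7 257.3]
(0.002, -0.01, 0.006) [262.1 226.3]
(0.002, 0.01, 0.006) [301.6 226.3]
(0.042, 0, 0.04) [281.6 332.1]
```

View pics/w7c.png

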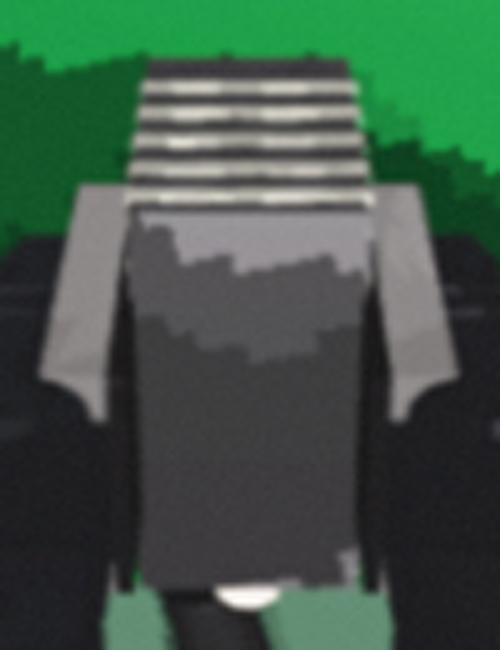

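View pics/w12c.png

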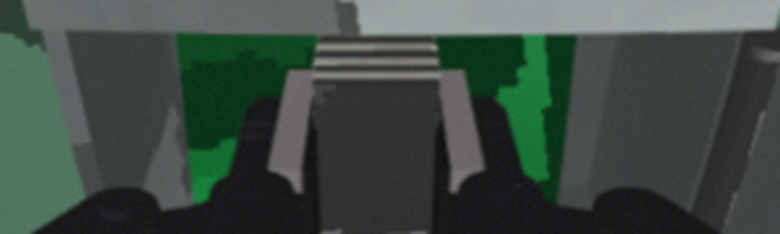

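```bash
python3 - <<'E'
from h import *
from scipy.optimize import least_squares
m=r.camera_model("wrist");p,R,s=cur()
Rc=np.array(m["R"])@R.as_matrix(); tc=np.array(m["R"])@p+m["t"]  # cam = Rc*tool+tc
def mod(pos,rpy):
    Q=Ro.from_euler('xyz',rpy,degrees=True).as_matrix();M=Rc@Q.T
    return {**m,"R":M,"t":tc-M@np.array(pos)}
m9=mod([.667,.154,.1573],[-179.99,27.22,173.17]);m11=mod([.5715,.1678,.0413],[179.98,32.05,173.3]);m12=m
m8=mod([.5037,-.0357,.1938],[-179.99,-.26,173.49])
c9=lambda a,b:(195+a/4,b/4)
obs=[(m9,c9(157,232),(.077,-.052,.004)),(m9,c9(640,235),(.077,.052,.004)),
(m11,(119,89),(-.081,-.056,.065)),(m11,(487,96),(-.081,.056,.065)),(m11,(170,227),(-.013,-.056,.065)),(m11,(426,227),(-.013,.056,.065)),
(m12,(124,52),(-.081,-.056,.065)),(m12,(470,60),(-.081,.056,.065)),(m12,(151,236),(-.013,-.056,.065)),(m12,(441,237),(-.013,.056,.065)),
(m8,(524,127),(-.081,.056,.065)),(m8,(443,115),(-.081,-.056,.065)),(m8,(438,181),(-.013,-.056,.065))]
def res(q):
    o=[]
    F=Ro.from_euler('z',q[2])
    for mm,uv,P in obs:
        X=F.apply(P)+[q[0],q[1],q[3]]
        o.append(np.array(proj(mm,X,True))+[3.5,0]-uv)
    return np.ravel(o)
for sub in (obs,obs[:2],obs[2:6],obs[6:10]):
    full=obs;obs=sub
    w=least_squares(res,[.536,.177,-.117,0],loss="soft_l1") if len(sub)>2 else None
    if w: print(w.x.round(4),np.degrees(w.x[2]).round(2));print(res(w.x).reshape(-1,2).round(1).tolist())
    obs=full
E
```

```text
[ 0.535   0.1782 -0.1274  0.0022] -7.3
[[0.3, -1.7], [0.7, -0.7], [-1.7, -4.4], [0.4, -3.4], [0.1, -3.5], [-1.0, -2.3], [-1.4, 3.8], [4.4, 3.4], [0.6, 3.2], [-2.2, 4.2], [5.4, -0.1], [5.7, 0.1], [4.1, 0.0]]
[ 0.5362  0.1784 -0.1244  0.0027] -7.13
[[-0.7, 0.2], [0.4, 0.2], [1.4, -0.8], [-0.7, -0.0]]
[ 0.5339  0.1782 -0.1264  0.001 ] -7.24
[[-0.5, 0.6], [2.4, -0.4], [0.8, -0.7], [-3.0, 0.2]]
```

```bash
sed -i 's/^ENC=.*/ENC=[.5352,.1782,-7.1]/' h.py; python3 - <<'E'
from h import *
rows([pose(x/1e3,z/1e3,t) for x,z,t in ((-67,7,10),(-69,7,5),(-70,7,0),(-70,5,0),(-70,4,0),(-70,3,0))])
E
```

```text
t 13.1 p [0.5617 0.1705 0.0066] rpy [179.99   9.97 173.32] F [-0.6 -0.8 -1.8] gap 0.223
[ 0.012 -0.002 -0.003] [ 0.003 -0.001  0.014]
[ 0.027 -0.002  0.026] [0.002 0.174 0.014]
[ 0.041 -0.002  0.056] [0.001 0.348 0.015]
[ 0.042 -0.002  0.064] [0.001 0.348 0.015]
[ 0.043 -0.002  0.068] [0.001 0.348 0.015]
[ 0.043 -0.002  0.072] [0.001 0.348 0.015]
```

>>> {"api": "drive_tool", "payload": {"motion": "0 0.012 -0.002 -0.003 0 0 0.014;0 0.02 -0.002 0.011 0 0.087 0.014;0 0.027 -0.002 0.026 0 0.174 0.014;0 0.034 -0.002 0.041 0 0.26 0.014;0 0.041 -0.002 0.056 0 0.348 0.014;0 0.042 -0.002 0.06 0 0.348 0.014;0 0.043 -0.002 0.064 0 0.348 0.014;0 0.043 -0.002 0.068 0 0.348 0.014;0 0.043 -0.002 0.068 0 0.348 0.014"}}

```text
time: 14.22
eef_pos: [0.5538, 0.1709, -0.0119]
ee_rot: [180.0, -0.0, 172.9]
force: [-0.5, -0.4, -1.8]
finger_gap: 0.219
```

```bash
python3 - <<'E'
from h import *
i=r.camera("wrist");cv2.imwrite("pics/w13.png",i);crop(r.camera("side"),170,60,310,200,5,"pics/s13.png")
rows([pose(-.07,.004,0)])
E
```

```text
t 14.325 p [ 0.5538  0.1709 -0.0119] rpy [ 1.7996e+02 -3.0000e-02  1.7292e+02] F [-0.1  0.7  0.5] gap 0.222
[-0.001 -0.     0.   ] [ 0.001 -0.001  0.001]
```

View pics/w13.png

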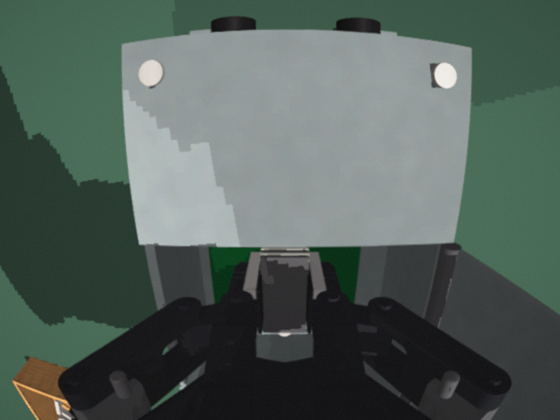

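View pics/s13.png

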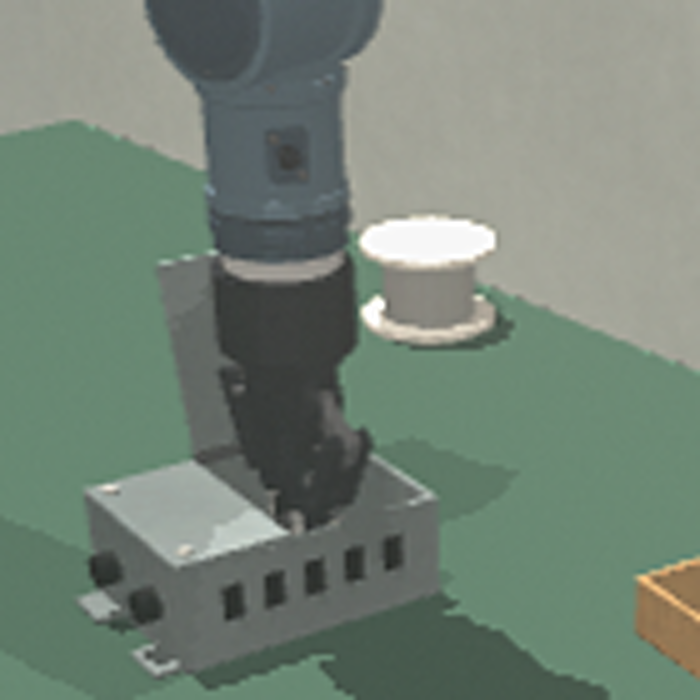

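>>> {"api": "drive_tool", "payload": {"motion": "0 0 0 0.004 0 0 0;0 0 0 0.004 0 0 0;0 0 0 0.004 0 0 0"}}

```text
time: 14.7
eef_pos: [0.5539, 0.1709, -0.0119]
ee_rot: [180.0, -0.0, 172.9]
force: [-5.8, -0.4, 8.2]
finger_gap: 0.222
```

>>> {"api": "drive_tool", "payload": {"motion": "0 0 0 -0.002 0 0 0;0 0 0 -0.003 0 0 0;0.34 0 0 -0.003 0 0 0;0.34 0 0 -0.003 0 0 0;0.34 0 0 -0.003 0 0 0;0.34 0 0 -0.003 0 0 0"}}

```text
time: 15.45
eef_pos: [0.5544, 0.1708, -0.0125]
ee_rot: [180.0, -0.0, 172.9]
force: [-0.4, -0.2, 0.5]
finger_gap: 0.339
```

>>> {"api": "drive_tool", "payload": {"motion": "0.34 0 0 -0.04 0 0 0;0.34 0 0 -0.1 0 0 0;0.34 0 0 -0.2 0 0 0;0.34 0 0 -0.4 0 0 0;0.34 0 0 -0.65 0 0 0;0.34 0 0 -0.9 0 0 0;0.34 0 0 -1 0 0 0;0.34 0 0 -1 0 0 0"}}

```text
time: 16.45
eef_pos: [0.5563, 0.171, 0.2416]
ee_rot: [179.8, 0.4, 172.9]
force: [-0.4, 0.4, -0.7]
finger_gap: 0.343
```

```bash
python3 - <<'E'
from h import *
i=r.camera("wrist");cv2.imwrite("pics/w14.png",i);crop(r.camera("side"),170,60,310,200,5,"pics/s14.png")
F=Ro.from_euler('z',ENC[2],degrees=True);W=lambda P:F.apply(P)+[ENC[0],ENC[1],0]
rows([(W((.034,.13,.15-.031)),toolR(ENC[2])),(W((.034,.13,.25)),toolR(ENC[2]))])
E
```

```text
t 16.55 p [0.5542 0.1706 0.2376] rpy [ 1.7996e+02 -1.0000e-02  1.7291e+02] F [ 0.3 -0.3 -1.1] gap 0.342
[-0.057  0.54   0.475] [ 0.002 -0.     0.   ]
[-0.057  0.541 -0.049] [ 0.002 -0.     0.   ]
```

View pics/w14.png

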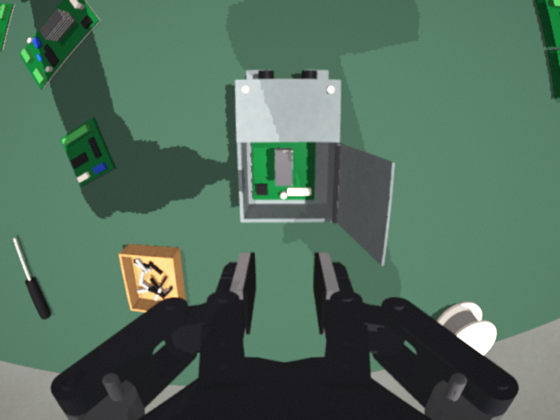

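View pics/s14.png

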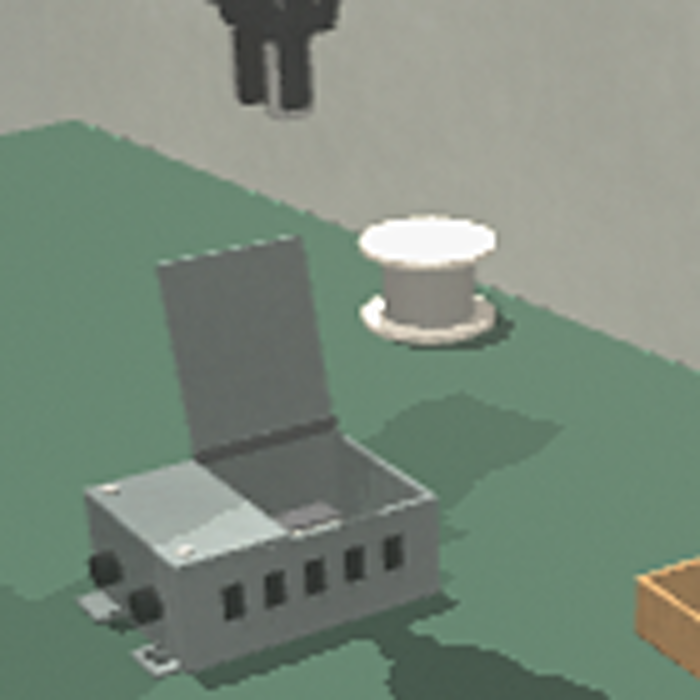

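>>> {"api": "drive_tool", "payload": {"motion": "0 -0.057 0.25 0 0 0 -0.3;0 -0.057 0.45 0 0 0 -0.6;0 -0.057 0.62 0 0 0 -0.785;0 -0.057 0.62 0 0 0 -0.785"}}

```text
time: 17.05
eef_pos: [0.5861, 0.3252, 0.2344]
ee_rot: [180.0, -0.3, -164.4]
force: [0.3, 0.1, -0.2]
finger_gap: -0.002
```

>>> {"api": "drive_tool", "payload": {"motion": "0 0 0 0 0 0 -0.35;0 0 0 0 0 0 -0.7;0 0 0 0 0 0 -0.98;0 0 0 0 0 0 -0.98"}}

```text
time: 17.55
eef_pos: [0.587, 0.3213, 0.2365]
ee_rot: [179.9, -0.1, -136.7]
force: [0.0, 0.7, -0.3]
finger_gap: 0.0
```

>>> {"api": "drive_tool", "payload": {"motion": "0 0 0 0 0 0 -0.35;0 0 0 0 0 0 -0.7;0 0 0 0 0 0 -0.98;0 0 0 0 0 0 -0.98"}}

```text
time: 18.05
eef_pos: [0.5873, 0.3219, 0.2371]
ee_rot: [179.9, -0.0, -108.7]
force: [-0.2, -0.1, -0.9]
finger_gap: -0.0
```

```bash
python3 - <<'E'
from h import *
F=Ro.from_euler('z',ENC[2],degrees=True);W=lambda P:F.apply(P)+[ENC[0],ENC[1],0]
Q=Ro.from_euler('zx',[0,0])
def tR(): return Ro.from_euler('z',ENC[2]+90,degrees=True)*Ro.from_euler('ZX',[180,180],degrees=True)
rows([(W((.034,.15,.135-.031)),tR())])
cv2.imwrite("pics/w15.png",r.camera("wrist"));crop(r.camera("side"),170,30,310,190,4,"pics/s15.png")
E
```

```text
t 18.05 p [0.5873 0.3219 0.2371] rpy [ 1.7991e+02 -3.0000e-02 -1.0871e+02] F [-0.2 -0.1 -0.9] gap -0.0
[-0.004 -0.     0.533] [ 0.003 -0.001 -0.405]
```

View pics/w15.png

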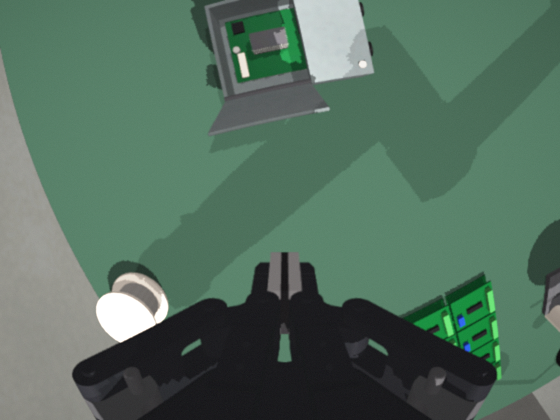

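View pics/s15.png

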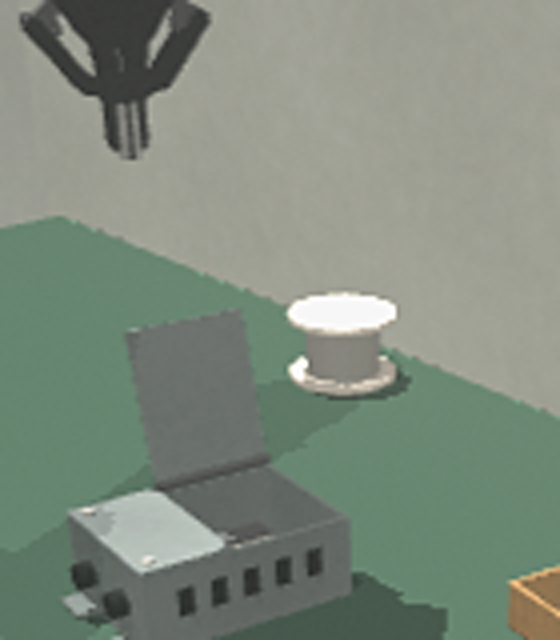

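>>> {"api": "drive_tool", "payload": {"motion": "0 0 0 0.1 0 0 -0.2;0 0 0 0.25 0 0 -0.405;0 0 0 0.45 0 0 -0.405;0 0 0 0.533 0 0 -0.405;0 0 0 0.533 0 0 -0.405"}}

```text
time: 18.77
eef_pos: [0.5855, 0.3217, 0.102]
ee_rot: [179.7, -0.1, -97.0]
force: [-0.4, -0.1, -0.0]
finger_gap: -0.001
```

```bash
cat >> h.py <<'E'
F=Ro.from_euler('z',ENC[2],degrees=True);W=lambda P:F.apply(P)+[ENC[0],ENC[1],0]
def tR(): return Ro.from_euler('z',ENC[2]+90,degrees=True)*Ro.from_euler('ZX',[180,180],degrees=True)
E
python3 - <<'E'
from h import *
crop(r.camera("side"),170,30,310,190,4,"pics/s16.png");cv2.imwrite("pics/w16.png",r.camera("wrist"))
pts=[(.12,.135),(.1,.135),(.075,.135),(.0505,.136),(.024,.133),(-.002,.12),(-.0235,.097),(-.031,.082),(-.033,.072),(-.033,.067)]
rows([(W((.034,y,z-.031)),tR()) for y,z in pts])
E
```

```text
t 18.875 p [0.588  0.3229 0.1054] rpy [-1.7998e+02  7.0000e-02 -9.6920e+01] F [-0.6  0.2  1. ] gap -0.0
[0.12  0.002 0.005] [-0.001  0.002  0.006]
[0.2   0.003 0.005] [-0.001  0.002  0.006]
[0.3   0.003 0.005] [-0.001  0.002  0.006]
[0.398 0.003 0.001] [-0.001  0.002  0.006]
[0.504 0.003 0.013] [-0.001  0.002  0.006]
[0.608 0.004 0.065] [-0.001  0.002  0.006]
[0.695 0.004 0.157] [-0.001  0.002  0.006]
[0.725 0.004 0.217] [-0.001  0.002  0.006]
[0.733 0.004 0.257] [-0.001  0.002  0.006]
[0.733 0.004 0.277] [-0.001  0.002  0.006]
```

View pics/s16.png

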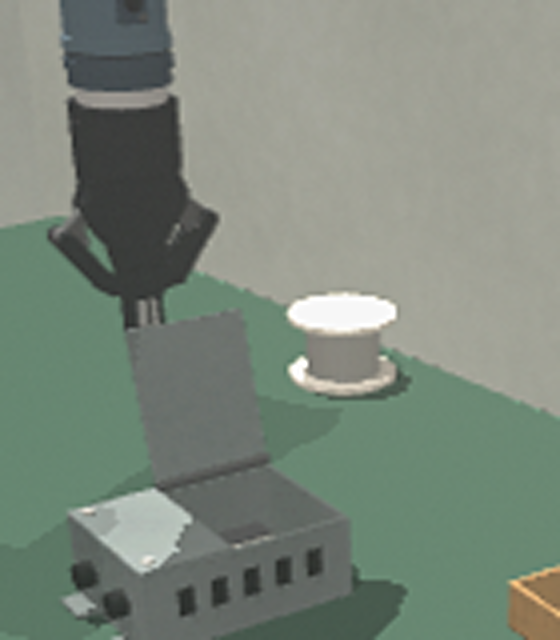

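View pics/w16.png

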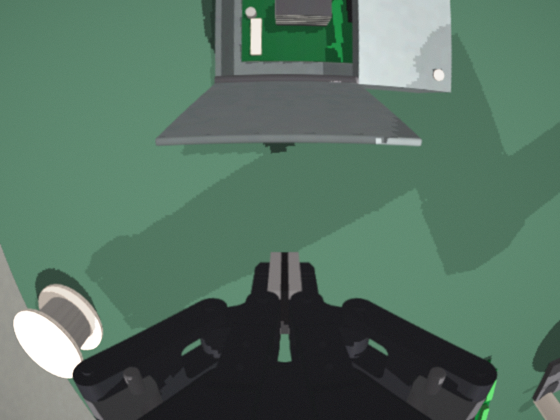

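>>> {"api": "drive_tool", "payload": {"motion": "0 0.06 0.003 0.005 0 0 0;0 0.12 0.003 0.005 0 0 0;0 0.16 0.003 0.005 0 0 0;0 0.2 0.003 0.005 0 0 0;0 0.25 0.003 0.005 0 0 0;0 0.3 0.003 0.005 0 0 0;0 0.35 0.003 0.003 0 0 0;0 0.398 0.003 0.001 0 0 0;0 0.398 0.003 0.001 0 0 0"}}

```text
time: 20.0
eef_pos: [0.5746, 0.2228, 0.1039]
ee_rot: [179.9, -0.0, -96.9]
force: [0.5, 0.2, -0.3]
finger_gap: -0.005
```

```bash
python3 - <<'E'
from h import *
crop(r.camera("side"),170,30,310,190,4,"pics/s17.png")
pts=[(.0505,.136),(.024,.133),(-.002,.12),(-.0235,.097),(-.031,.082),(-.033,.072),(-.033,.067)]
rows([(W((.034,y,z-.031)),tR()) for y,z in pts])
E
```

```text
t 20.05 p [0.5746 0.2233 0.1037] rpy [179.92   0.   -96.9 ] F [ 0.2  0.3 -0.8] gap 0.001
[-0.003 -0.002 -0.005] [0.003 0.    0.007]
[ 0.103 -0.002  0.007] [0.003 0.    0.007]
[ 0.207 -0.001  0.059] [0.003 0.    0.007]
[ 0.293 -0.001  0.151] [0.003 0.    0.007]
[ 0.323 -0.001  0.211] [0.003 0.    0.007]
[ 0.331 -0.001  0.251] [0.003 0.    0.007]
[ 0.331 -0.001  0.271] [0.003 0.    0.007]
```

View pics/s17.png

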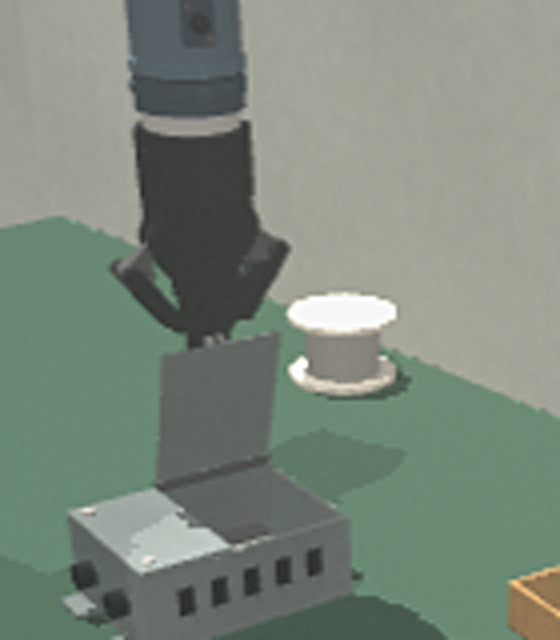

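Flap is about upright; follow the arc down.

>>> {"api": "drive_tool", "payload": {"motion": "0 0.05 0 0 0 0 0;0 0.103 0 0.007 0 0 0;0 0.155 0 0.03 0 0 0;0 0.207 0 0.059 0 0 0;0 0.25 0 0.1 0 0 0;0 0.293 0 0.151 0 0 0;0 0.323 0 0.205 0 0 0;0 0.331 0 0.235 0 0 0;0 0.331 0 0.255 0 0 0;0 0.331 0 0.265 0 0 0;0 0.331 0 0.265 0 0 0"}}

```text
time: 21.42
eef_pos: [0.5653, 0.1423, 0.0381]
ee_rot: [180.0, 0.1, -96.8]
force: [1.0, 0.2, 0.5]
finger_gap: 0.004
```

```bash
python3 - <<'E'
from h import *
crop(r.camera("side"),170,30,310,190,4,"pics/s18.png");cv2.imwrite("pics/w18.png",r.camera("wrist"));rows([])
E
```

```text
t 21.525 p [0.5654 0.1423 0.0381] rpy [-1.7999e+02  6.0000e-02 -9.6820e+01] F [ 0.  -0.3  1.2] gap -0.001
```

View pics/s18.png

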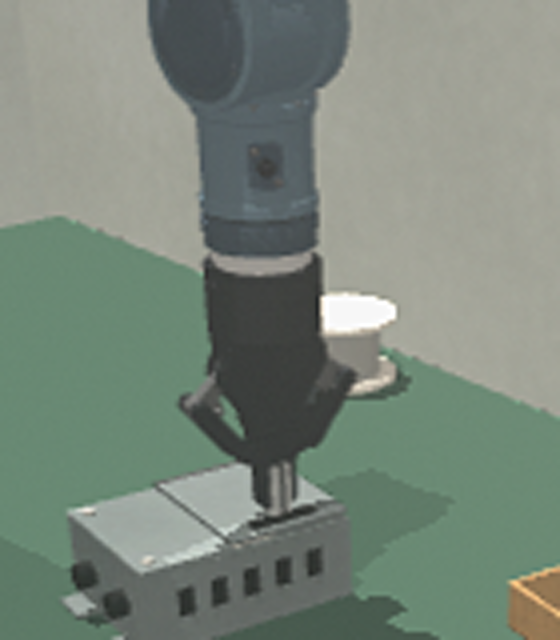

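View pics/w18.png

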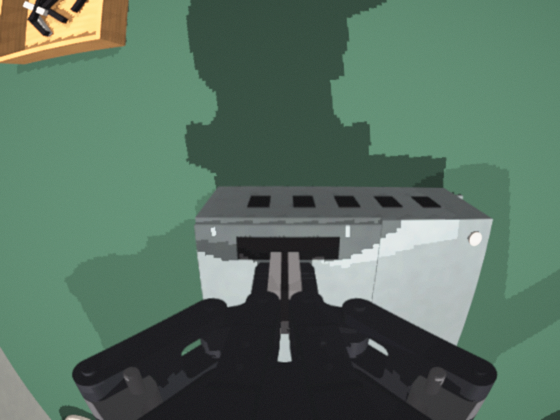

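>>> {"api": "drive_tool", "payload": {"motion": "0 0 0 0.006 0 0 0;0 0 0 0.012 0 0 0;0 0 0 0.016 0 0 0;0 0 0 0.016 0 0 0"}}

```text
time: 22.02
eef_pos: [0.5658, 0.1423, 0.0374]
ee_rot: [-179.9, 0.1, -96.8]
force: [-6.9, -1.3, 20.3]
finger_gap: -0.003
```

>>> {"api": "drive_tool", "payload": {"motion": "0 0 0 -0.05 0 0 0;0 0 0 -0.25 0 0 0;0 0 0 -0.5 0 0 0;0 0 0 -0.75 0 0 0;0 0 0 -0.75 0 0 0"}}

```text
time: 22.65
eef_pos: [0.5691, 0.1425, 0.2278]
ee_rot: [-179.4, 0.2, -96.8]
force: [0.3, -0.8, -0.5]
finger_gap: -0.002
```

```bash
python3 - <<'E'
from h import *
s=r.camera("side");crop(s,170,100,290,200,6,"pics/s19.png");cv2.imwrite("pics/w19.png",r.camera("wrist"));cv2.imwrite("pics/s19f.png",s);rows([])
S=r.camera_model("side")
for P in ((-.012,-.055,.067),(.08,-.055,.067),(-.013,-.056,.065),(.081,-.056,.061)):
    u,v=proj(S,W(P));print(P,(u-170)*6,(v-100)*6)
E
```

```text
t 22.75 p [0.5659 0.142  0.222 ] rpy [-1.7991e+02  7.0000e-02 -9.6840e+01] F [-0.9 -0.2 -0.8] gap 0.001
(-0.012, -0.055, 0.067) 344.22632556214865 394.9098816317291
(0.08, -0.055, 0.067) 517.5448634774584 344.19080562828486
(-0.013, -0.056, 0.065) 343.65800160708903 400.34867148543407
(0.081, -0.056, 0.061) 520.8071041296267 356.10294535183533
```

View pics/s19.png

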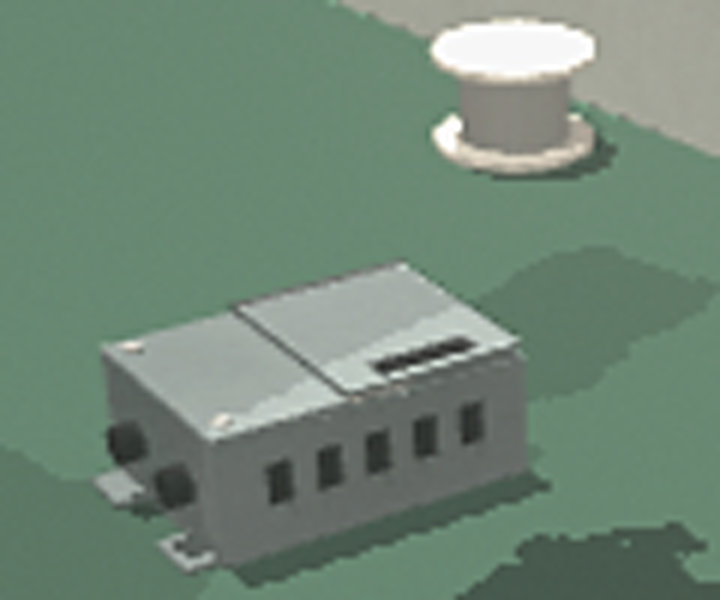

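View pics/w19.png

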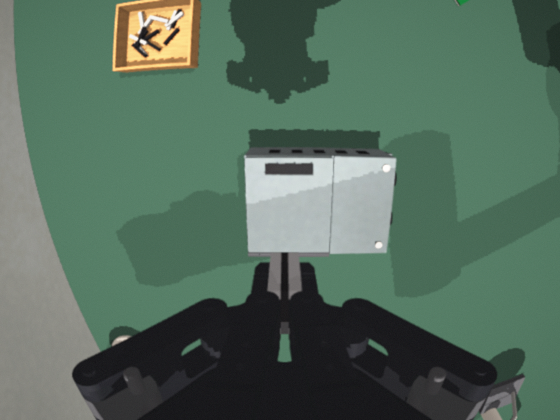

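View pics/s19f.png

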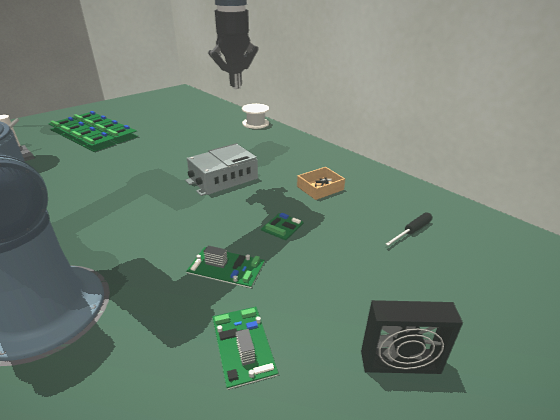

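Flap is flush (edge at crop (345,393)–(520,344), as predicted for shut), bystanders unmoved, and the robot is clear.

```bash
python3 -c "
from bench import r
print(r.job_done())"
```

```text
the job is handed in; nothing more can be done
None
```

The driver board is lying flat in the enclosure, heat sink up, and the flap is shut over it. I handed the job in at about 22.8 s with the arm clear of everything.

**What I did**
- Of the three matching boards, I took the one farthest from the base.
- I gripped it by the heat sink, tilted it to 32°, slid its free end under the lip, laid it flat and released it.
- I then pushed the flap down from its outer side with the closed fingers.

**Last checks**
- **Board:** when I lowered it, it reached the floor with about 8 N. The wrist picture after release showed it flat. I placed it about 5 mm to the -y side of centre on purpose, to keep the gripper's links away from the open flap.
- **Flap:** a final press gave about 20 N with almost no movement. In the side picture its edge lay where a shut flap's edge should be, within about a pixel.
- **Bystanders:** the small board, fan, screwdriver and carton looked unmoved in the side view.

**What disagreed**
- **Finger length:** the fingertips are about 31 mm behind the reported TCP, not at it as the text says. My first grip therefore closed empty above the heat sink. I measured the offset from two views and gripped again lower.
- **Camera fits:** the cameras disagreed on the enclosure's position by about 2–5 mm. I used a combined fit, which was close enough: nothing touched during insertion.

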